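# Measure the amber resin disc on the bench colour meter

## Robot

A 6-joint arm with a two-finger parallel gripper is mounted at the origin on a cart in front of the work surface, level with it; the furniture and walls round the work are solid. World frame = base frame: x ahead of the robot, y to its left, z up, the work surface at z = 0. Lengths are in mm, angles in degrees, forces in N, time in s.
With the tool pointing down it reaches from about 325 to 850 mm from the base axis. Payload 4.4 kg.
Tool frame: the origin (TCP) lies midway between the tips of the shut fingers; the grasp point (between the pads) lies 19 mm behind it (grip_point_offset is the distance from the TCP to the grasp point, in mm); z points along the fingers, y is the line along which they close (so a half turn about z gives the same grasp; the last joint's range is limited). The gripper opens to 94 mm and grips with 3 to 60 N. Pads are 16 mm wide; open, the fingers measure 119 mm over their backs; the gripper's body (75 mm by 177 mm) begins 78 mm behind the grasp point.
Start: joints at [-74.857, 11.837, 88.321, -0, 79.842, -8.623], TCP at [231.717, -526.245, 167.747] pointing down, gripper open.
Joint ranges: [-156.59, 156.59], [-49.26, 127.26], [12.9, 141.05], [-63.56, 243.56], [4.71, 150.69], [-161.64, 161.64]. Speed limits (degrees/s): [159.86, 159.86, 180, 180, 180, 180].

## Interface

Orientations are given as a 3x3 rotation matrix whose columns are the frame's x, y, z axes.
In Python, from station import * gives the robot as it stands. The module is installed in compiled form; this text tells all that it offers.
- The arm moves only by the shell command python3 -m pendant 'ROWS' [FORCE]. ROWS is JSON, a list of rows, each a list of 3 entries, a list of its own where there are three numbers: the shift along the tool's x, y, z in cm, then the turn, a rotation vector about the tool's x, y, z in rad, then the finger opening in cm, from 0 to 9.4. A call has 1 to 20 rows; each row shifts and turns the commanded pose from where the row before left it, along the tool's axes as they then stand; what a row does not reach is not made up. A row lasts 1/12 s, in which the tool goes at most 41.7 mm and 7.16 degrees, less where a joint would pass 70% of its speed; a pose out of reach is approached as far as the arm can. A call with a gripper value outside its range is refused whole. The fingers move at their own pace and stop on an object; FORCE is the grip in N (left out, the last holds). Time passes only in rows, so rows that do not move let the fingers close. It gives the time, the measured TCP pose, the force, the opening and the grip force at its end, in the units of the state.
- sense(): the state, without advancing time (a new reading comes with each control period).
- read_camera(name): name is "scene" or "top"; returns the picture (420x560x3 uint8, blue, green, red); there is no depth.
- camera_params(name): a dict with "camera_matrix" (3x3 intrinsics, pixels), "world_from_camera" (4x4, takes a point from camera to world coordinates). Camera axes: x right, y down, z forward; pixel columns grow to the right and rows downward; lengths in mm; the calibration is good to about 2 mm. A picture is of the moment at which its call begins. camera_params takes no time and is no camera call.
- job_done(): hands the job in; it is judged then, once.
The state is a dict: "time_s": time; "joint_pos": joint angles; "dq": joint speeds; "effort": joint torques, N m; "position": TCP position; "ee_rot": TCP orientation; "force": force on the tool from outside, world axes, zero at the start; "ft_torque": the same for the moment, N m; "finger_gap": finger opening in mm; "grasp_force": force on a finger pad.
Only numpy, scipy, OpenCV 4.12 (cv2) and the standard library are available. Lean on these libraries where they do the work, as an engineer would, in place of code of your own. Each camera call takes 0.05 s, during which the arm holds its last target. There are 200 camera calls.

## Task

Measure the colour of the amber resin disc: take it out of the rack, lay it on the bench polished face down (the matt face with the white dot up) and let go, then take it up afresh and set it down gently and level, same way up, centred on the round window of the colour meter. Centre the white backing tile, white side up, on top of it just as gently, and only then press the green measuring key fully down, without ramming it, and let it come back up. Leave the other discs and the small empty beaker where they are.

Things in the scene. Friction and masses are not known exactly. Their poses are not given: they have to be found in the camera images.
- spectrometer: bench colour meter, white and grey, 220 deep (its x), 170 wide (y), heavy, does not move; origin under its centre on the bench, front with the sloped panel towards -x. From x=-110 to -25 the panel rises from z=46 to z=72 (17 degrees); behind it a flat deck at z=72
- window (a point): centre of the round measuring window, on top of an aluminium port plate of 84 diameter, 75 above the bench; z up. The window is 30 across, in a grey field of 53 with a black outline, the size of a disc
- measure_key_top (a point): centre of the face of the round green key (34 diameter) on the sloped panel, right of the display; its z axis is the panel's outward normal (leans 17 degrees from vertical to the meter's -x). The key goes in along -z
- measure_key (a joint): travel of the green key in m: 0 up, 0.007 fully down on its stop; springs back by itself; about 8 N hold it fully down
- disc_rack: rack, 175 long (its y) by 76 wide (x): a plate 6 thick, two rows of white pegs at x=-30..-20 and 20..30 that rise to z=38; origin under its centre. Discs stand on edge on the plate in slots 44 apart along y; between the rows (40) their faces are free
- amber_disc: amber cast resin disc to be measured, 52 diameter, 10 thick, 30 g; origin at its centre; its axis is its own y: polished face at y=-5, matt face with a white dot near the rim at y=+5 (lying with the polished face down, y points up)
- green_disc: green disc of the same make in the rack; leave alone
- blue_disc: blue disc of the same make in the rack; leave alone
- white_tile: round backing tile lying on the bench: dark mount 56 diameter and 10 high with a white ceramic face on top, 51 diameter, 14 high in all, 80 g; origin at the centre of its underside, z up
- beaker: small empty glass beaker, 46 diameter, 56 high, origin at the centre of its foot; leave alone
Things that resemble listed ones, but are neither listed nor needed, are in the scene too. What is shaped like the white_tile but pink or yellow is not meant.

How it is judged (in metres and radians):
On the way, in this order (a step that is already met when the one before it is completed fails the run):
1. the amber disc lies flat on the bench, polished face down, and is let go (angle between amber_disc's own y axis and vertical below 0.1 rad and height (world z) of amber_disc below 0.009 m and contact force between the fingers and amber_disc below 0.05 N), for 0.15 s.
2. the amber disc lies centred on the window (within 6 mm), polished face down, level and let go (horizontal distance between amber_disc and window below 0.006 m and z of amber_disc in the frame of window between 0.003 and 0.0075 m and angle between amber_disc's own y axis and vertical below 0.06 rad and contact force between the fingers and amber_disc below 0.05 N), for 0.2 s.
3. the white tile lies centred on the amber disc (within 6 mm), white side up, and is let go (horizontal distance between amber_disc and window below 0.006 m and z of amber_disc in the frame of window between 0.003 and 0.0075 m and angle between amber_disc's own y axis and vertical below 0.06 rad and horizontal distance between white_tile and amber_disc below 0.006 m and z of white_tile in the frame of window between 0.008 and 0.0125 m and angle between white_tile's own z axis and vertical below 0.06 rad and contact force between the fingers and white_tile below 0.05 N), for 0.2 s.
4. the green key is pressed fully down (at least 6.3 of its 7 mm) (horizontal distance between amber_disc and window below 0.006 m and z of amber_disc in the frame of window between 0.003 and 0.0075 m and angle between amber_disc's own y axis and vertical below 0.06 rad and horizontal distance between white_tile and amber_disc below 0.006 m and z of white_tile in the frame of window between 0.008 and 0.0125 m and angle between white_tile's own z axis and vertical below 0.06 rad and value of joint measure_key above 0.0063 m), for 0.05 s.
At the end, for the whole second after the job is handed in: the amber disc lies at rest on the window, polished face down, centred within 6 mm; the white tile lies at rest on it, white side up, centred on it within 6 mm; the key is up again (within 1 mm); the green and blue discs and the beaker are within 15 mm of their places (horizontal distance between amber_disc and window below 0.006 m and z of amber_disc in the frame of window between 0.003 and 0.0075 m and angle between amber_disc's own y axis and vertical below 0.06 rad and horizontal distance between white_tile and amber_disc below 0.006 m and z of white_tile in the frame of window between 0.008 and 0.0125 m and angle between white_tile's own z axis and vertical below 0.06 rad and value of joint measure_key below 0.001 m and linear speed of each of amber_disc, white_tile below 0.02 m/s and distance of each of green_disc, blue_disc, beaker from where it was at the start of the episode below 0.015 m); the robot touches nothing.
It fails at once if the amber disc is low over the window (centre within 50 mm of its centre and less than 60 mm above it) while more than 30 degrees from level or with its polished face up (horizontal distance between amber_disc and window below 0.05 m and z of amber_disc in the frame of window below 0.06 m and angle between amber_disc's own y axis and vertical above 0.52 rad).
It fails at once if disc or tile is dropped onto the window (faster than 0.4 m/s within about 15 mm of its seat) ((horizontal distance between amber_disc and window below 0.04 m and z of amber_disc in the frame of window below 0.02 m and linear speed of amber_disc above 0.4 m/s) or (horizontal distance between white_tile and window below 0.04 m and z of white_tile in the frame of window below 0.025 m and linear speed of white_tile above 0.4 m/s)).
It fails at once if the key is pressed (past 3 mm) before the stack is in place (value of joint measure_key above 0.003 m and not (horizontal distance between amber_disc and window below 0.006 m and z of amber_disc in the frame of window between 0.003 and 0.0075 m and angle between amber_disc's own y axis and vertical below 0.06 rad and horizontal distance between white_tile and amber_disc below 0.006 m and z of white_tile in the frame of window between 0.008 and 0.0125 m and angle between white_tile's own z axis and vertical below 0.06 rad)).
It fails at once if the meter or its key is rammed with more than 60 N (contact force between any of the arm, the fingers and spectrometer above 60 N).
It fails at once if the green or blue disc or the beaker is moved by more than 15 mm (distance of any of green_disc, blue_disc, beaker from where it was at the start of the episode above 0.015 m).
It also fails if it takes over 72 s, if anything falls off the work surface, if the arm or the gripper's body presses on something with over 40 N, if the wrist force passes 120 N, or if a joint passes its speed limit or range.

## Working session

There is one attempt and no reset: what is moved stays moved. The work goes in short steps, Python scripts to look and compute and a shell command to move; the robot and the scene stay as the last step left them, time stands still between calls to the robot, and variables do not carry over. Pictures are saved under pics/ and viewed, at most 10 in all, crops included, and the job is handed in when it is done.

```bash
mkdir -p pics; python3 - <<'E'
from station import *
import cv2,numpy as np
for n in("scene","top"):
    cv2.imwrite(f"pics/{n}0.png",read_camera(n)); p=camera_params(n); print(n,np.round(p["camera_matrix"],1).tolist(),np.round(p["world_from_camera"],3).tolist())
s=sense(); print(s["time_s"],s["position"],np.round(s["ee_rot"],3).tolist(),s["finger_gap"])
E
```

```text
scene [[457.7, 0.0, 277.8], [0.0, 457.7, 208.7], [0.0, 0.0, 1.0]] [[0.854, -0.4, 0.332, 278.901], [-0.52, -0.651, 0.553, -490.807], [-0.005, -0.645, -0.764, 772.009], [0.0, 0.0, 0.0, 1.0]]
top [[540.9, 0.0, 279.3], [0.0, 540.9, 207.8], [0.0, 0.0, 1.0]] [[0.015, -0.996, 0.082, 485.582], [-1.0, -0.014, 0.015, -5.081], [-0.014, -0.083, -0.996, 1201.964], [0.0, 0.0, 0.0, 1.0]]
0.1 [ 231.51812887 -525.45985801  166.71786096] [[0.915, 0.403, -0.0], [0.403, -0.915, 0.002], [0.0, -0.002, -1.0]] 93.95535333373702
```

View pics/scene0.png

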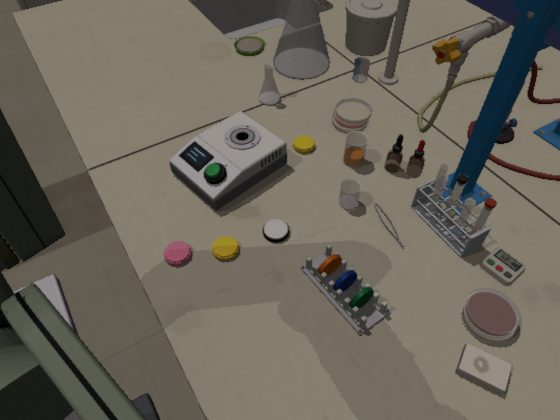

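View pics/top0.png

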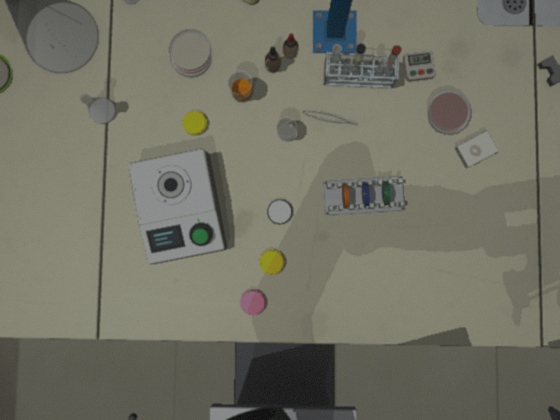

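The amber disc is at top (347,195) / scene (330,264). The other candidates are the amber beaker at top (242,88) and the yellow tiles. The white tile is at top (280,211) / scene (276,230), with yellow at (272,262) and (195,123) and pink at (253,302). The meter window is at top (171,184), the key at (201,234), and the beaker at (289,129). Next I'll check the choice in a close crop and measure.

```bash
cat > h.py <<'E'
from station import *
import cv2,numpy as np
P={n:camera_params(n) for n in("scene","top")}
def ray(n,u,v):
    K=P[n]["camera_matrix"];T=np.array(P[n]["world_from_camera"]);d=T[:3,:3]@np.linalg.solve(K,[u,v,1.]);return T[:3,3],d/np.linalg.norm(d)
def plane(n,u,v,z):
    o,d=ray(n,u,v);return o+d*(z-o[2])/d[2]
def tri(ps,pt):
    (o,d),(q,e)=ray("scene",*ps),ray("top",*pt)
    t=np.linalg.lstsq(np.c_[d,-e],q-o,rcond=None)[0];a,b=o+d*t[0],q+e*t[1];return (a+b)/2,np.linalg.norm(a-b)
def proj(n,p):
    T=np.linalg.inv(P[n]["world_from_camera"]);c=T[:3,:3]@np.asarray(p)+T[:3,3];c=np.array(P[n]["camera_matrix"])@c;return c[:2]/c[2]
def blobs(im,lo,hi,amin=40):
    m=cv2.inRange(cv2.cvtColor(im,cv2.COLOR_BGR2HSV),lo,hi);n,l,s,c=cv2.connectedComponentsWithStats(m)
    return [(np.round(c[i],1).tolist(),s[i].tolist()) for i in range(1,n) if s[i,4]>=amin]
E
python3 - <<'E'
from h import *
S,T=cv2.imread("pics/scene0.png"),cv2.imread("pics/top0.png")
a=cv2.resize(S[235:335,290:400],None,fx=5.4,fy=5.4,interpolation=2)[:,:400] if 0 else cv2.resize(S[235:335,295:395],(400,400),interpolation=2)
b=cv2.resize(T[165:225,315:415],(400,240),interpolation=2);b=np.vstack([b,cv2.resize(S[210:250,255:295],(160,160),interpolation=2).repeat(1,0) if 0 else cv2.resize(T[150:250,130:230],(160,160),interpolation=2).copy().repeat(1,1)[:, :160] if 0 else cv2.resize(S[120:200,170:290],(400,160),interpolation=2)])
cv2.imwrite("pics/crop1.png",np.hstack([a,b]))
for n,im in(("scene",S),("top",T)):
    print(n,"orange",blobs(im,(5,150,60),(18,255,255)),"green",blobs(im,(55,120,40),(85,255,255)),"blue",blobs(im,(108,120,40),(130,255,255)),sep="\n ")
    print(" white",[b for b in blobs(im,(0,0,185),(180,40,255),100)])
E
```

```text
scene
 orange
 [([356.8, 155.0], [349, 147, 15, 18, 153]), ([490.8, 202.2], [486, 199, 10, 8, 46]), ([327.7, 261.8], [319, 255, 22, 18, 127])]
 green
 [([212.3, 169.8], [205, 164, 15, 13, 151]), ([359.9, 294.6], [351, 288, 21, 17, 114])]
 blue
 [([342.8, 278.0], [334, 271, 21, 18, 133])]
 white []
top
 orange
 [([241.6, 86.9], [231, 79, 20, 19, 251]), ([345.8, 195.1], [343, 185, 6, 22, 95])]
 green
 [([387.4, 191.7], [385, 184, 5, 16, 42]), ([199.9, 235.7], [192, 228, 16, 16, 186])]
 blue
 [([366.5, 193.9], [365, 184, 4, 21, 66])]
 white []
```

View pics/crop1.png

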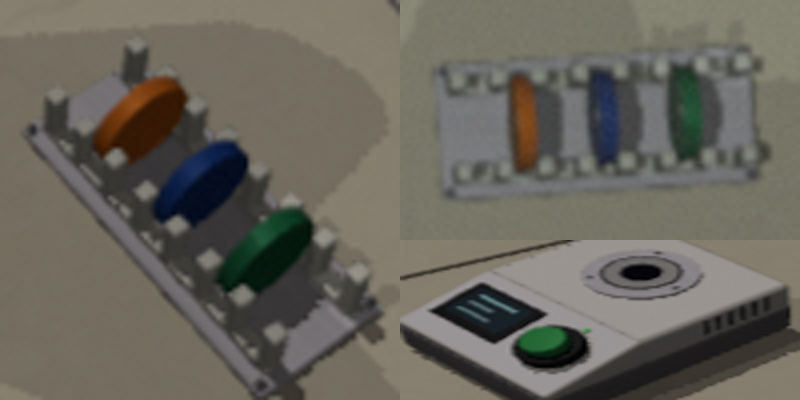

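The crop shows a plain orange disc in the end slot at about (330,264), then blue and green. No white dot shows on the visible (-y) face, so the dot is probably on the +y face, and I'll check that once it is lifted. Next: measure from both views.

```bash
python3 - <<'E'
from h import *
im={n:cv2.imread(f"pics/{n}0.png") for n in P}
def best(n,lo,hi,near,r=25,dark=None):
    I=im[n]; h=cv2.cvtColor(I,cv2.COLOR_BGR2HSV); m=cv2.inRange(h,lo,hi); 
    k=np.zeros_like(m);cv2.circle(k,near,r,255,-1);m&=k
    c=max(cv2.findContours(m,cv2.RETR_EXTERNAL,cv2.CHAIN_APPROX_NONE)[0],key=cv2.contourArea);c=cv2.convexHull(c)
    e=cv2.fitEllipse(c);return np.array(e[0]),np.round(e[1],1),round(e[2]),cv2.boundingRect(c)
items={"amber":((4,110,40),(20,255,255),(330,264),(346,195),14),"blue":((105,100,25),(130,255,255),(345,280),(366,194),14),"green":((55,90,20),(90,255,255),(362,297),(387,193),14),
"key":((50,100,25),(90,255,255),(214,172),(200,235),15),
"win":((0,0,0),(180,255,60),(242,136),(171,184),9)}
for k,(lo,hi,ps,pt,r) in items.items():
    s,t=best("scene",lo,hi,ps,r),best("top",lo,hi,pt,r);p,e=tri(s[0],t[0]);print(k,s,t,"\n  XYZ",p.round(1),"err",round(e,1))
# tile: print gray profile
for n,(u,v) in(("scene",(276,230)),("top",(280,211))):
    print(n,im[n][v,u-20:u+21].mean(1).round().astype(int).tolist()); print(im[n][v-20:v+21,u].mean(1).round().astype(int).tolist())
E
```

```text
amber (array([329.58932495, 264.81860352]), array([15.3, 27.1]), 47, (318, 254, 24, 22)) (array([345.53033447, 195.38749695]), array([ 6.2, 24.5]), 177, (343, 184, 6, 23)) 
  XYZ [ 610.6 -129.9   36.3] err 1.0
blue (array([344.76873779, 280.96887207]), array([14.5, 27.1]), 47, (333, 271, 24, 21)) (array([366.10192871, 194.25114441]), array([ 5.6, 21.5]), 177, (364, 184, 6, 21)) 
  XYZ [ 613.5 -174.1   37.4] err 1.2
green (array([361.16009521, 297.5319519 ]), array([13.8, 26.7]), 48, (350, 287, 23, 21)) (array([386.34387207, 192.83676147]), array([ 6.6, 21.3]), 177, (384, 183, 6, 21)) 
  XYZ [ 617.3 -217.6   38.5] err 0.7
key (array([212.97055054, 170.25292969]), array([14.1, 16.2]), 65, (205, 163, 17, 15)) (array([199.90481567, 235.63215637]), array([15.8, 16.1]), 116, (192, 228, 17, 16)) 
  XYZ [518.5 176.3  77.6] err 0.7
win (array([242.00161743, 135.730896  ]), array([ 8. , 12.3]), 85, (236, 132, 13, 8)) (array([170.34037781, 184.34037781]), array([11.8, 12.1]), 45, (165, 179, 12, 12)) 
  XYZ [624.8 241.5  77.9] err 0.0
scene [122, 121, 121, 121, 121, 122, 91, 50, 124, 149, 150, 149, 150, 149, 150, 149, 149, 149, 149, 150, 149, 149, 149, 149, 150, 148, 148, 149, 149, 148, 149, 104, 38, 57, 97, 119, 125, 124, 124, 124, 123]
[123, 123, 123, 123, 123, 124, 123, 124, 124, 139, 147, 149, 149, 149, 149, 149, 149, 150, 150, 149, 149, 150, 149, 149, 149, 149, 149, 149, 95, 32, 6, 6, 24, 62, 113, 119, 109, 107, 107, 108, 109]
top [128, 128, 127, 130, 134, 130, 116, 91, 105, 135, 144, 141, 142, 140, 142, 141, 139, 142, 142, 142, 140, 142, 142, 139, 140, 143, 140, 140, 143, 141, 125, 72, 60, 98, 126, 129, 125, 117, 115, 115, 114]
[129, 132, 128, 130, 129, 130, 123, 112, 92, 112, 138, 142, 142, 141, 141, 143, 145, 137, 141, 140, 140, 140, 142, 138, 141, 140, 141, 141, 143, 141, 143, 132, 100, 95, 122, 128, 127, 130, 128, 128, 128]
```

```bash
python3 - <<'E'
from h import *
im={n:cv2.imread(f"pics/{n}0.png") for n in P}
C={}
for n,(u,v) in(("scene",(276,230)),("top",(280,211))):
    h=cv2.cvtColor(im[n],cv2.COLOR_BGR2HSV);print(n,h[v,u],h[v,u-22],h[v+25,u+15])
    m=cv2.inRange(im[n].mean(2),133 if n=="top" else 138,255);k=np.zeros_like(m);cv2.circle(k,(u,v),14,255,-1);m&=k
    c=max(cv2.findContours(m,0,1)[0],key=cv2.contourArea);e=cv2.fitEllipse(cv2.convexHull(c));C[n]=e[0];print(e)
p,e=tri(C["scene"],C["top"]);print("tile top",p,e,"at z14",plane("scene",*C["scene"],14),plane("top",*C["top"],14))
print("window z75",plane("scene",242,135.7,75),plane("top",170.34,184.34,75)); 
print("amber z32",plane("scene",329.6,264.8,32),plane("top",345.5,195.4,32))
# meter outline in top by saturation
h=cv2.cvtColor(im["top"],cv2.COLOR_BGR2HSV);m=cv2.inRange(h,(0,0,110),(180,22,255));k=np.zeros_like(m);k[140:275,120:235]=255;m&=k
c=max(cv2.findContours(m,0,1)[0],key=cv2.contourArea);r=cv2.minAreaRect(c);b=cv2.boxPoints(r);print(r);print([plane("top",*q,72).round() for q in b])
m=cv2.inRange(h,(0,0,0),(180,255,255));
d=im["top"][215:260,143:190].mean(2)<60;ys,xs=np.nonzero(d);r=cv2.minAreaRect(np.c_[xs+143,ys+215].astype(np.float32));print("display",r)
E
```

```text
scene [  9  12 153] [ 20  44 132] [ 20  45 118]
((275.46832275390625, 228.04115295410156), (18.44294548034668, 22.392353057861328), 89.02684020996094)
top [ 90   4 141] [ 27  36 135] [ 30  34 119]
((279.153564453125, 211.34107971191406), (20.64236831665039, 20.843538284301758), 34.587520599365234)
tile top [575.89246951  13.19312402  16.58983359] 0.02076405388192563 at z14 [576.90105299  14.92512744  14.        ] [576.09917026  13.22851891  14.        ]
window z75 [626.33747826 244.71203528  75.        ] [625.15879741 242.17137742  75.        ]
amber z32 [ 612.15897167 -127.56586139   32.        ] [ 611.49584502 -130.56684392   32.        ]
((174.76922607421875, 205.84616088867188), (102.76483917236328, 78.44644165039062), 78.69007110595703)
[array([669., 338.,  72.]), array([705., 176.,  72.]), array([492., 128.,  72.]), array([458., 288.,  72.])]
display ((165.17308044433594, 238.36537170410156), (21.180540084838867, 33.92808532714844), 78.69007110595703)
```

```bash
cat >> h.py <<'E'
from scipy.spatial.transform import Rotation as R
def R_down(yaw_y):  # tool down, tool y at yaw (deg)
    a=np.radians(yaw_y);y=np.array([np.cos(a),np.sin(a),0]);z=np.array([0,0,-1.]);return np.c_[np.cross(y,z),y,z]
def plan(pos,Rt=None):
    s=sense();R0=np.array(s["ee_rot"]);d=np.array(pos)-s["position"];Rt=R0 if Rt is None else Rt
    w=R.from_matrix(R0.T@Rt).as_rotvec()
    print("t",s["time_s"],"pos",np.round(s["position"],1),"shift cm (present axes)",(R0.T@d/10).round(2),"(target axes)",(Rt.T@d/10).round(2),"turn",w.round(3),"q",np.round(s["joint_pos"],1),"F",np.round(s["force"],1),"gap",round(s["finger_gap"],1),"grip",round(s["grasp_force"],1))
E
python3 -m pendant '[[[3.62,-1.49,0.35],[0,0,0],3.2],[[3.62,-1.49,0.35],[0,0,0],3.2],[[3.62,-1.49,0.35],[0,0,0],3.2],[[3.62,-1.49,0.35],[0,0,0],3.2],[[3.62,-1.49,0.35],[0,0,0],3.2],[[3.62,-1.49,0.35],[0,0,0],3.2],[[3.62,-1.49,0.35],[0,0,0],3.2],[[3.62,-1.49,0.35],[0,0,0],3.2],[[3.62,-1.49,0.35],[0,0,0],3.2],[[3.62,-1.49,0.35],[0,0,0],3.2],[[3.62,-1.49,0.35],[0,0,0],3.2],[[3.62,-1.49,0.35],[0,0,0],3.2],[[3.62,-1.49,0.35],[0,0,0],3.2],[[3.62,-1.49,0.35],[0,0,0],3.2]]' 10
python3 -m pendant '[[[0,0,0],[0,0,-0.122],3.2],[[0,0,0],[0,0,-0.122],3.2],[[0,0,0],[0,0,-0.122],3.2],[[0,0,0],[0,0,-0.122],3.2],[[0,0,0],[0,0,-0.122],3.2],[[0,0,0],[0,0,-0.122],3.2],[[0,0,0],[0,0,-0.122],3.2],[[0,0,0],[0,0,-0.122],3.2],[[0,0,0],[0,0,-0.122],3.2],[[0,0,0],[0,0,-0.122],3.2],[[0,0,0],[0,0,-0.122],3.2],[[0,0,0],[0,0,-0.122],3.2],[[0,0,0],[0,0,-0.122],3.2],[[0,0,0],[0,0,-0.122],3.2],[[0,0,0],[0,0,-0.122],3.2],[[0,0,0],[0,0,-0.122],3.2],[[0,0,0],[0,0,-0.122],3.2],[[0,0,0],[0,0,-0.122],3.2],[[0,0,0],[0,0,-0.122],3.2],[[0,0,0],[0,0,-0.122],3.2]]'
python3 -m pendant '[[[0,0,0],[0,0,-0.122],3.2],[[0,0,0],[0,0,-0.122],3.2],[[0,0,0],[0,0,-0.122],3.2],[[0,0,0],[0,0,0],3.2],[[0,0,0],[0,0,0],3.2]]'
python3 -c "
from h import *
plan([611,-130.3,35],R_down(94.4))"
```

```text
time_s: 1.27
position: [612.1, -129.2, 118.0]
ee_rot: [[0.915, 0.403, -0.001], [0.403, -0.915, 0.0], [-0.001, -0.001, -1.0]]
force: [0.9, -0.6, 0.5]
finger_gap: 31.9
grasp_force: 0.0
time_s: 2.93
position: [610.9, -130.9, 118.0]
ee_rot: [[-0.961, 0.277, -0.001], [0.277, 0.961, 0.0], [0.001, 0.0, -1.0]]
force: [-0.2, -0.6, -0.2]
finger_gap: 32.1
grasp_force: 0.0
time_s: 3.35
position: [611.1, -130.9, 118.2]
ee_rot: [[-0.997, -0.076, -0.001], [-0.076, 0.997, 0.0], [0.001, 0.0, -1.0]]
force: [0.6, 0.1, -0.3]
finger_gap: 32.1
grasp_force: 0.0
t 3.35 pos [ 611.1 -130.9  118.2] shift cm (present axes) [-0.    0.06  8.32] (target axes) [0.   0.06 8.32] turn [ 0.    -0.001 -0.001] q [ -20.    20.2   83.7    0.    76.1 -114.4] F [ 0.6  0.1 -0.3] gap 32.1 grip 0.0
```

```bash
python3 -m pendant '[[[0,0.06,1.4],[0,0,0],3.2],[[0,0,1.4],[0,0,0],3.2],[[0,0,1.4],[0,0,0],3.2],[[0,0,1.4],[0,0,0],3.2],[[0,0,1.4],[0,0,0],3.2],[[0,0,1.3],[0,0,0],3.2],[[0,0,0],[0,0,0],3.2],[[0,0,0],[0,0,0],3.2]]'
python3 -c "
from h import *
for n in P: cv2.imwrite(f'pics/{n}1.png',read_camera(n))
a=cv2.resize(cv2.imread('pics/scene1.png')[190:330,270:410],(400,400));b=cv2.resize(cv2.imread('pics/top1.png')[140:250,290:400],(400,400));cv2.imwrite('pics/c2.png',np.hstack([a,b]))"
```

```text
time_s: 4.02
position: [610.5, -130.2, 34.7]
ee_rot: [[-0.997, -0.078, -0.002], [-0.078, 0.997, 0.001], [0.002, 0.001, -1.0]]
force: [-0.5, 0.5, -0.6]
finger_gap: 32.1
grasp_force: 0.0
```

View pics/c2.png

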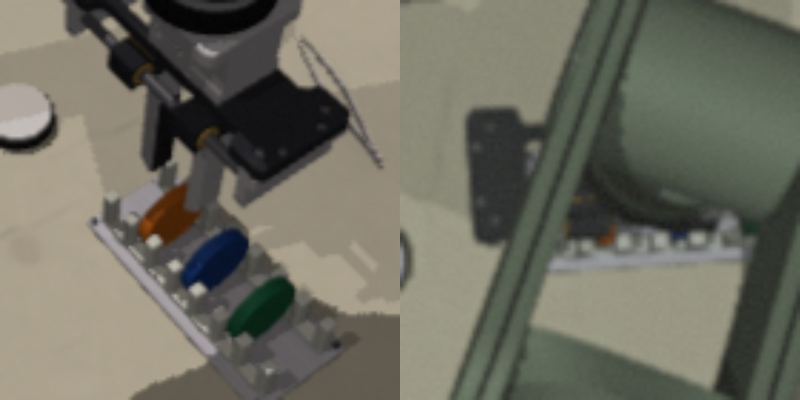

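The fingers straddle the orange disc at crop (175,210), with the blue one clear of them. I'll close and lift.

```bash
python3 -m pendant '[[[0,0,0],[0,0,0],0.5],[[0,0,0],[0,0,0],0.5],[[0,0,0],[0,0,0],0.5],[[0,0,0],[0,0,0],0.5],[[0,0,0],[0,0,0],0.5],[[0,0,0],[0,0,0],0.5],[[0,0,-0.7],[0,0,0],0.5],[[0,0,-1.5],[0,0,0],0.5],[[0,0,-2],[0,0,0],0.5],[[0,0,-2.5],[0,0,0],0.5],[[0,0,-2.5],[0,0,0],0.5],[[0,0,-2.5],[0,0,0],0.5]]' 15
python3 -m pendant '[[[0,0,0],[0,0,0.122],0.5],[[0,0,0],[0,0,0.122],0.5],[[0,0,0],[0,0,0.122],0.5],[[0,0,0],[0,0,0.122],0.5],[[0,0,0],[0,0,0.122],0.5],[[0,0,0],[0,0,0.122],0.5],[[0,0,0],[0,0,0.122],0.5],[[0,0,0],[0,0,0.122],0.5],[[0,0,0],[0,0,0.122],0.5],[[0,0,0],[0,0,0.122],0.5],[[0,0,0],[0,0,0.122],0.5],[[0,0,0],[0,0,0.122],0.5],[[0,0,0],[0,0,0.122],0.5],[[0,0,0],[0,0,0.122],0.5],[[0,0,0],[0,0,0.122],0.5],[[0,0,0],[0,0,0.122],0.5]]'
python3 -c "
from h import *
plan([480,-130.3,120])
I=read_camera('scene');s=sense();u,v=proj('scene',s['position']).astype(int);print(u,v)
cv2.imwrite('pics/c3.png',cv2.resize(I[v-60:v+60,u-70:u+70],(700,600),interpolation=2))"
```

```text
time_s: 5.12
position: [611.3, -130.4, 154.3]
ee_rot: [[-0.997, -0.079, -0.0], [-0.079, 0.997, -0.0], [0.0, -0.0, -1.0]]
force: [0.4, -0.2, -0.9]
finger_gap: 4.9
grasp_force: 0.0
time_s: 6.45
position: [611.5, -130.5, 153.3]
ee_rot: [[0.303, 0.953, 0.0], [0.953, -0.303, -0.0], [-0.0, 0.0, -1.0]]
force: [0.2, -0.1, 0.2]
finger_gap: 5.0
grasp_force: 0.0
t 6.45 pos [ 611.5 -130.5  153.3] shift cm (present axes) [ -3.97 -12.54   3.33] (target axes) [ -3.97 -12.54   3.33] turn [0. 0. 0.] q [-20.   18.5  81.8  -0.   79.7  -2.3] F [ 0.2 -0.1  0.2] gap 5.0 grip 0.0
336 227
```

View pics/c3.png

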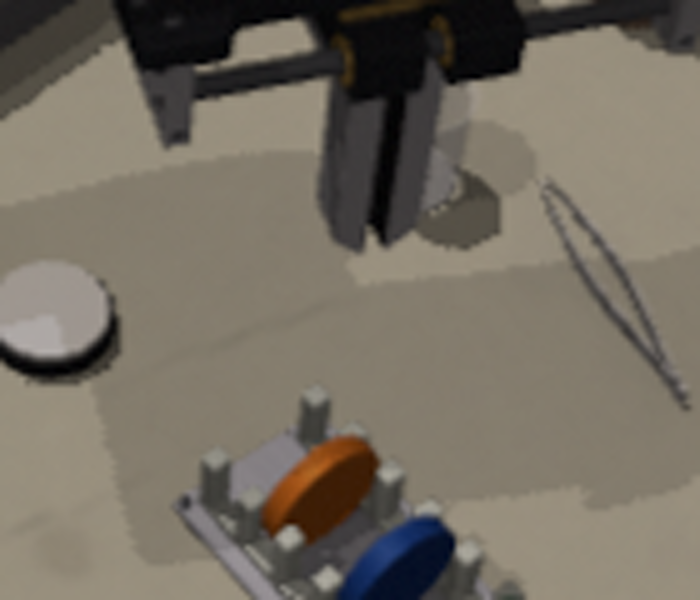

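The picture shows the orange disc still in the rack at crop (320,490) and the fingers empty, so they probably hadn't finished closing before the lift. I'll check the disc's place, go back somewhat deeper, and watch the gap.

```bash
python3 -m pendant '[[[0,0,0],[0,0,-0.122],3.2],[[0,0,0],[0,0,-0.122],3.2],[[0,0,0],[0,0,-0.122],3.2],[[0,0,0],[0,0,-0.122],3.2],[[0,0,0],[0,0,-0.122],3.2],[[0,0,0],[0,0,-0.122],3.2],[[0,0,0],[0,0,-0.122],3.2],[[0,0,0],[0,0,-0.122],3.2],[[0,0,0],[0,0,-0.122],3.2],[[0,0,0],[0,0,-0.122],3.2],[[0,0,0],[0,0,-0.122],3.2],[[0,0,0],[0,0,-0.122],3.2],[[0,0,0],[0,0,-0.122],3.2],[[0,0,0],[0,0,-0.122],3.2],[[0,0,0],[0,0,-0.122],3.2],[[0,0,0],[0,0,-0.122],3.2]]'
python3 - <<'E'
from h import *
I=read_camera('scene');m=cv2.inRange(cv2.cvtColor(I,cv2.COLOR_BGR2HSV),(4,110,40),(20,255,255));m[:245]=0;m[:,:310]=0;m[285:]=0;m[:,350:]=0
c=cv2.convexHull(max(cv2.findContours(m,0,1)[0],key=cv2.contourArea));e=cv2.fitEllipse(c);print(e,cv2.boundingRect(c));print(plane("scene",*e[0],32));plan([611,-130.3,28],R_down(94.4))
E
```

```text
time_s: 7.83
position: [611.5, -130.5, 153.2]
ee_rot: [[-0.996, -0.088, 0.0], [-0.088, 0.996, -0.0], [-0.0, -0.0, -1.0]]
force: [-0.4, 0.6, -0.2]
finger_gap: 32.0
grasp_force: 0.0
((329.540283203125, 264.7814636230469), (15.431173324584961, 26.98382568359375), 47.622554779052734) (318, 254, 24, 22)
[ 612.08602433 -127.47167232   32.        ]
t 7.8833 pos [ 611.5 -130.6  153.2] shift cm (present axes) [ 0.05  0.03 12.52] (target axes) [ 0.05  0.03 12.52] turn [-0.     0.     0.015] q [ -20.    18.5   81.8   -0.    79.7 -115.2] F [-1.   0.5  0.4] gap 31.7 grip 0.0
```

Disc unmoved. Descend to TCP z≈28 and close in place.

```bash
python3 -m pendant '[[[0.05,0.05,2],[0,0,0.015],3.2],[[0,0,2],[0,0,0],3.2],[[0,0,2],[0,0,0],3.2],[[0,0,2],[0,0,0],3.2],[[0,0,2],[0,0,0],3.2],[[0,0,1.5],[0,0,0],3.2],[[0,0,1],[0,0,0],3.2],[[0,0,0],[0,0,0],0.5],[[0,0,0],[0,0,0],0.5],[[0,0,0],[0,0,0],0.5],[[0,0,0],[0,0,0],0.5]]' 15
python3 -m pendant '[[[0,0,0],[0,0,0],0.5],[[0,0,0],[0,0,0],0.5],[[0,0,0],[0,0,0],0.5],[[0,0,0],[0,0,0],0.5],[[0,0,0],[0,0,0],0.5],[[0,0,0],[0,0,0],0.5]]'
python3 -m pendant '[[[0,0,-0.2],[0,0,0],0.5],[[0,0,-0.3],[0,0,0],0.5],[[0,0,-0.3],[0,0,0],0.5],[[0,0,-0.3],[0,0,0],0.5]]'
```

```text
time_s: 8.8
position: [612.3, -130.5, 29.5]
ee_rot: [[-0.998, -0.064, 0.003], [-0.064, 0.998, -0.001], [-0.003, -0.001, -1.0]]
force: [0.4, -0.0, 0.5]
finger_gap: 9.2
grasp_force: 0.0
time_s: 9.3
position: [610.9, -130.0, 27.8]
ee_rot: [[-0.998, -0.064, 0.0], [-0.064, 0.998, -0.0], [-0.0, -0.0, -1.0]]
force: [-0.6, 0.4, -0.3]
finger_gap: 5.0
grasp_force: 0.0
time_s: 9.63
position: [611.0, -130.1, 39.2]
ee_rot: [[-0.998, -0.064, 0.0], [-0.064, 0.998, -0.0], [-0.0, -0.0, -1.0]]
force: [-0.2, -0.1, -0.8]
finger_gap: 4.8
grasp_force: 0.0
```

```bash
python3 - <<'E'
from h import *
I=read_camera('scene');s=sense();p=np.array(s['position'])
print("TCP px",proj('scene',p),"disc centre px",proj('scene',[611,-130,32]),"rack px",proj('scene',[613.5,-174,6]))
u,v=proj('scene',p).astype(int);cv2.imwrite('pics/c4.png',cv2.resize(I[v-60:v+60,u-70:u+70],(700,600),interpolation=2));print(u-70,v-60)
E
```

```text
TCP px [330.54276046 263.63619156] disc centre px [329.84700591 265.98187574] rack px [343.26873362 289.53662589]
260 203
```

View pics/c4.png

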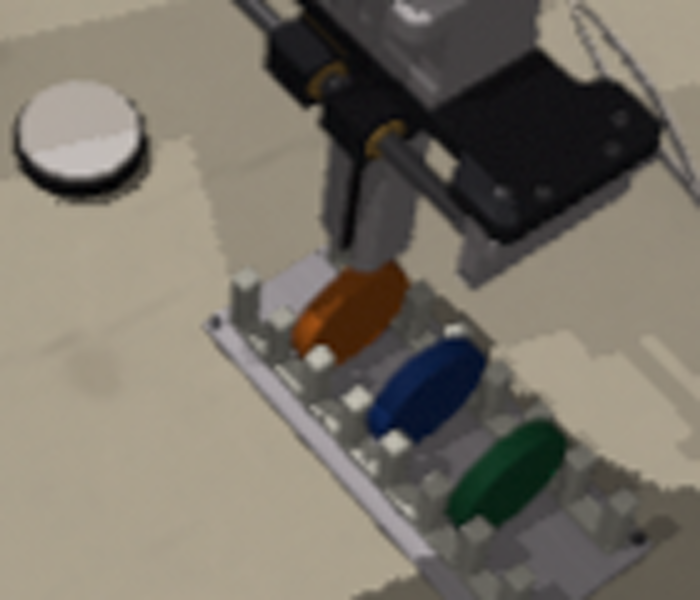

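The fingertips sit at crop (370,265), i.e. pixel (333,256), at the top edge of the disc. The TCP projects to (330,264), so the real tips look well above the reported TCP. I'll measure this by touching free bench with shut fingers.

```bash
python3 -m pendant '[[[0,0,-2],[0,0,0],0],[[0,0,-2],[0,0,0],0],[[0,0,-2],[0,0,0],0],[[2.6,0,0],[0,0,0],0],[[2.6,0,0],[0,0,0],0],[[2.6,0,0],[0,0,0],0],[[2.6,0,0],[0,0,0],0],[[2.6,0,0],[0,0,0],0],[[0,0,2],[0,0,0],0],[[0,0,2],[0,0,0],0],[[0,0,2],[0,0,0],0],[[0,0,1.5],[0,0,0],0],[[0,0,0.5],[0,0,0],0],[[0,0,0],[0,0,0],0]]' 15
python3 - <<'E'
from h import *
for n in P:
    I=read_camera(n);cv2.imwrite(f'pics/{n}5.png',I);u,v=proj(n,sense()['position']);print(n,u,v)
    u,v=int(u),int(v);c=cv2.resize(I[v-50:v+50,u-50:u+50],(400,400),interpolation=2);L=c if n=="scene" else np.hstack([L,c])
cv2.imwrite('pics/c5.png',L);plan([480,-130,0])
E
```

```text
time_s: 10.85
position: [479.9, -137.8, 17.6]
ee_rot: [[-0.998, -0.064, -0.003], [-0.064, 0.998, 0.001], [0.003, 0.002, -1.0]]
force: [0.9, -0.3, -0.1]
finger_gap: 0.3
grasp_force: 0.0
scene 273.9226065625406 304.62426941826675
top 348.28980292757075 255.36763520354398
t 10.95 pos [ 481.8 -138.7   19.5] shift cm (present axes) [0.13 0.88 1.95] (target axes) [0.13 0.88 1.95] turn [0. 0. 0.] q [ -26.    13.2  106.1    0.    60.6 -119.6] F [-1.   0.4  1.1] gap 0.4 grip 0.0
```

View pics/c5.png

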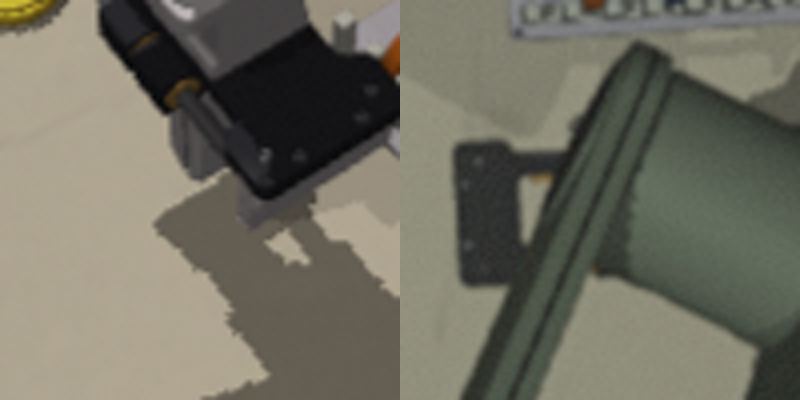

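```bash
python3 -m pendant '[[[0,0,0.4],[0,0,0],0],[[0,0,0.4],[0,0,0],0],[[0,0,0.4],[0,0,0],0],[[0,0,0.3],[0,0,0],0],[[0,0,0],[0,0,0],0]]'
python3 -m pendant '[[[0,0,0.2],[0,0,0],0],[[0,0,0.2],[0,0,0],0],[[0,0,0],[0,0,0],0]]'
python3 -m pendant '[[[0,0,0.2],[0,0,0],0],[[0,0,0.2],[0,0,0],0],[[0,0,0],[0,0,0],0]]'
```

```text
time_s: 11.37
position: [480.6, -138.1, 3.1]
ee_rot: [[-0.998, -0.064, -0.001], [-0.064, 0.998, 0.001], [0.001, 0.001, -1.0]]
force: [-0.6, 0.2, -0.8]
finger_gap: 0.4
grasp_force: 0.0
time_s: 11.62
position: [480.9, -138.3, -0.6]
ee_rot: [[-0.998, -0.064, -0.001], [-0.064, 0.998, 0.0], [0.001, 0.0, -1.0]]
force: [-0.3, 0.9, -0.1]
finger_gap: 0.5
grasp_force: 0.0
time_s: 11.87
position: [480.8, -138.2, -4.7]
ee_rot: [[-0.998, -0.064, -0.001], [-0.064, 0.998, 0.0], [0.001, 0.0, -1.0]]
force: [-0.2, -0.1, 1.0]
finger_gap: 0.5
grasp_force: 0.0
```

The reported z is below the bench with no contact, so the offset is real. Keep feeling.

```bash
for i in 1 ; do python3 -m pendant '[[[0,0,0.2],[0,0,0],0],[[0,0,0.2],[0,0,0],0],[[0,0,0.2],[0,0,0],0],[[0,0,0],[0,0,0],0]]'; done
python3 -m pendant '[[[0,0,0.2],[0,0,0],0],[[0,0,0.2],[0,0,0],0],[[0,0,0.1],[0,0,0],0],[[0,0,0],[0,0,0],0]]'
python3 -m pendant '[[[0,0,0.2],[0,0,0],0],[[0,0,0.1],[0,0,0],0],[[0,0,0],[0,0,0],0]]' | grep -E "pos|force:"
```

```text
time_s: 12.2
position: [480.7, -138.2, -10.8]
ee_rot: [[-0.998, -0.064, -0.001], [-0.064, 0.998, 0.0], [0.001, 0.0, -1.0]]
force: [-0.1, -0.6, 0.7]
finger_gap: 0.4
grasp_force: 0.0
time_s: 12.53
position: [480.9, -138.2, -15.6]
ee_rot: [[-0.998, -0.064, -0.001], [-0.064, 0.998, 0.0], [0.001, 0.0, -1.0]]
force: [-0.2, 0.4, 0.3]
finger_gap: 0.9
grasp_force: 0.0
position: [481.0, -138.3, -18.5]
force: [0.0, -0.0, 0.7]
grasp_force: 0.0
```

```bash
for i in 1; do python3 -m pendant '[[[0,0,0.1],[0,0,0],0],[[0,0,0.1],[0,0,0],0],[[0,0,0],[0,0,0],0]]' | grep -E "pos|force:"; done
python3 -m pendant '[[[0,0,0.1],[0,0,0],0],[[0,0,0.1],[0,0,0],0],[[0,0,0],[0,0,0],0]]' | grep -E "pos|force:"
python3 -m pendant '[[[0,0,0.1],[0,0,0],0],[[0,0,0.1],[0,0,0],0],[[0,0,0],[0,0,0],0]]' | grep -E "pos|force:"
```

```text
position: [481.0, -138.3, -20.4]
force: [-0.3, -0.1, -0.5]
grasp_force: 0.0
position: [481.0, -138.3, -22.4]
force: [0.0, 0.1, 0.3]
grasp_force: 0.0
position: [481.0, -138.3, -24.5]
force: [-0.3, 0.1, 0.3]
grasp_force: 0.0
```

```bash
python3 -m pendant '[[[0,0,0.15],[0,0,0],0],[[0,0,0.15],[0,0,0],0],[[0,0,0],[0,0,0],0]]' | grep -E "pos|force:"
python3 -m pendant '[[[0,0,0.15],[0,0,0],0],[[0,0,0.15],[0,0,0],0],[[0,0,0],[0,0,0],0]]' | grep -E "pos|force:"
python3 -m pendant '[[[0,0,0.15],[0,0,0],0],[[0,0,0.15],[0,0,0],0],[[0,0,0],[0,0,0],0]]' | grep -E "pos|force:"
```

```text
position: [480.8, -138.2, -27.6]
force: [-0.4, -0.4, 0.3]
grasp_force: 0.0
position: [480.9, -138.2, -30.6]
force: [-0.2, -0.7, 0.5]
grasp_force: 0.0
position: [480.9, -138.3, -33.6]
force: [0.7, -0.5, -0.1]
grasp_force: 0.0
```

```bash
python3 - <<'E'
from h import *
I=read_camera('scene');cv2.imwrite('pics/scene6.png',I);s=sense();p=np.array(s['position'])
print("TCP px",proj('scene',p),np.round(s["effort"],2))
cv2.imwrite('pics/c6.png',cv2.resize(I[260:350,215:335],(800,600),interpolation=2))
E
```

```text
TCP px [274.19544469 317.81824947] [-1.000e-02 -3.434e+01 -2.073e+01 -4.000e-02  5.000e-02 -0.000e+00]
```

View pics/c6.png

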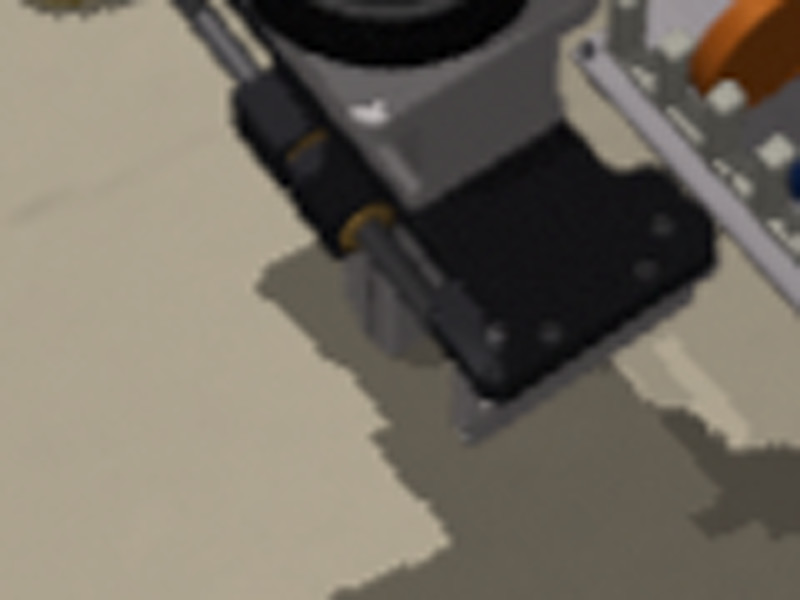

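The fingertips are at about (272,312), close to the bench (the shadow nearly meets them), and the reported TCP projects to (274,318).

```bash
python3 -c "
from h import *
for z in (0,3,6,10): print(z,plane('scene',272,311.8,z).round(1))"
python3 -m pendant '[[[0,0,0.1],[0,0,0],0],[[0,0,0.1],[0,0,0],0],[[0,0,0],[0,0,0],0]]' | grep -E "pos|force:"
python3 -m pendant '[[[0,0,0.1],[0,0,0],0],[[0,0,0.1],[0,0,0],0],[[0,0,0],[0,0,0],0]]' | grep -E "pos|force:"
```

```text
0 [ 475.3 -140.4   -0. ]
3 [ 474.6 -141.7    3. ]
6 [ 473.8 -143.1    6. ]
10 [ 472.8 -144.9   10. ]
position: [481.1, -138.3, -35.4]
force: [-0.5, 0.6, 0.3]
grasp_force: 0.0
position: [481.0, -138.3, -37.5]
force: [0.1, 0.8, 0.1]
grasp_force: 0.0
```

```bash
python3 -m pendant '[[[0,0,0.1],[0,0,0],0],[[0,0,0.1],[0,0,0],0],[[0,0,0],[0,0,0],0]]' | grep -E "pos|force:"
python3 -m pendant '[[[0,0,0.1],[0,0,0],0],[[0,0,0.1],[0,0,0],0],[[0,0,0],[0,0,0],0]]' | grep -E "pos|force:"
python3 -m pendant '[[[0,0,0.1],[0,0,0],0],[[0,0,0.1],[0,0,0],0],[[0,0,0],[0,0,0],0]]' | grep -E "pos|force:"
```

```text
position: [481.2, -138.4, -37.8]
force: [-4.0, 2.2, 12.3]
grasp_force: 6.0
position: [481.3, -138.4, -37.9]
force: [-9.5, 3.6, 26.4]
grasp_force: 13.2
position: [481.3, -138.4, -38.0]
force: [-13.8, 6.0, 40.2]
grasp_force: 20.4
```

Contact at reported z = −37.7, so the real tips lie about 38 mm behind the reported TCP. Camera and touch agree in xy. I'll correct for this and return to the rack.

```bash
cat >> h.py <<'E'
OFF=37.7
def plan(pos,Rt=None):  # pos = wanted real tip position
    s=sense();R0=np.array(s["ee_rot"]);tip=s["position"]-OFF*R0[:,2];Rt=R0 if Rt is None else Rt
    d=np.array(pos)+OFF*Rt[:,2]-s["position"]
    w=R.from_matrix(R0.T@Rt).as_rotvec()
    print("t",round(s["time_s"],2),"tip",tip.round(1),"shift cm now-axes",(R0.T@d/10).round(2),"target-axes",(Rt.T@d/10).round(2),"turn",w.round(3),"q",np.round(s["joint_pos"],1),"F",np.round(s["force"],1),"gap",round(s["finger_gap"],1),"grip",round(s["grasp_force"],1))
E
python3 -m pendant '[[[0,0,-1],[0,0,0],0],[[0,0,-2],[0,0,0],3.2],[[0,0,-2],[0,0,0],3.2],[[0,0,-2],[0,0,0],3.2],[[0,0,-1.5],[0,0,0],3.2],[[-2.6,0,0],[0,0,0],3.2],[[-2.6,0,0],[0,0,0],3.2],[[-2.6,0,0],[0,0,0],3.2],[[-2.6,0,0],[0,0,0],3.2],[[-2.6,0,0],[0,0,0],3.2],[[0,0,0],[0,0,0],3.2],[[0,0,0],[0,0,0],3.2]]' | tail -4
python3 -c "
from h import *
plan([611,-130.3,33],R_down(94.4))"
```

```text
ee_rot: [[-0.998, -0.065, -0.0], [-0.065, 0.998, -0.0], [0.0, -0.0, -1.0]]
force: [0.0, -0.1, 0.8]
finger_gap: 32.2
grasp_force: 0.0
t 16.58 tip [ 611.5 -129.9   79. ] shift cm now-axes [ 0.05 -0.04  4.6 ] target-axes [ 0.05 -0.04  4.6 ] turn [-0.    -0.    -0.012] q [ -19.9   24.9   87.1   -0.    68.  -113.6] F [ 0.  -0.1  0.8] gap 32.2 grip 0.0
```

```bash
python3 -m pendant '[[[0.05,-0.04,1],[0,0,-0.012],3.2],[[0,0,1],[0,0,0],3.2],[[0,0,1],[0,0,0],3.2],[[0,0,1],[0,0,0],3.2],[[0,0,0.6],[0,0,0],3.2],[[0,0,0],[0,0,0],0.5],[[0,0,0],[0,0,0],0.5],[[0,0,0],[0,0,0],0.5],[[0,0,0],[0,0,0],0.5],[[0,0,0],[0,0,0],0.5],[[0,0,0],[0,0,0],0.5]]' 10
python3 -m pendant '[[[0,0,-0.3],[0,0,0],0.5],[[0,0,-0.6],[0,0,0],0.5],[[0,0,-1],[0,0,0],0.5],[[0,0,-1.5],[0,0,0],0.5],[[0,0,-2],[0,0,0],0.5],[[0,0,-2],[0,0,0],0.5],[[0,0,-2],[0,0,0],0.5],[[0,0,0],[0,0,0],0.5]]'
```

```text
time_s: 17.5
position: [610.8, -130.1, -3.8]
ee_rot: [[-0.997, -0.076, 0.001], [-0.076, 0.997, 0.0], [-0.001, 0.0, -1.0]]
force: [0.6, 1.5, 0.8]
finger_gap: 9.9
grasp_force: 10.0
time_s: 18.17
position: [614.8, -132.3, 96.4]
ee_rot: [[-0.997, -0.076, 0.011], [-0.076, 0.997, -0.004], [-0.01, -0.005, -1.0]]
force: [1.0, -0.3, 0.3]
finger_gap: 9.7
grasp_force: 10.0
```

```bash
python3 - <<'E'
from h import *
I=read_camera('scene');s=sense();p=np.array(s['position'])-37.7*np.array(s['ee_rot'])[:,2]
u,v=proj('scene',p).astype(int);print(u,v)
c=I[v-25:v+35,u-40:u+40];cv2.imwrite('pics/c7.png',cv2.resize(c,(640,480),interpolation=2))
E
```

```text
336 234
```

View pics/c7.png

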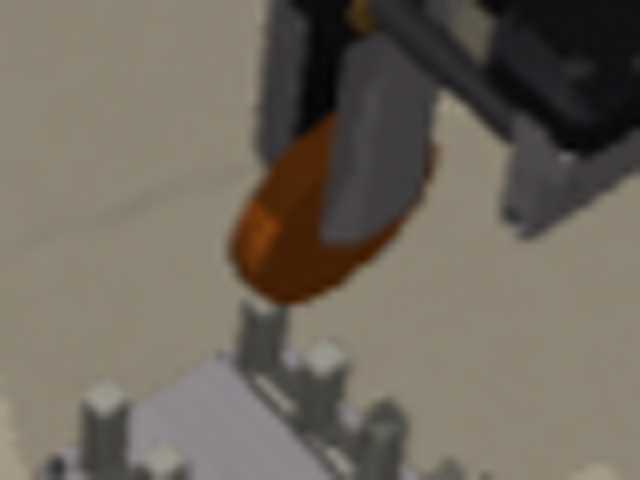

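The held disc shows a plain -y face with no dot around the lower rim (crop 280,240), and the upper part was plain in the rack view. The matt dot face is therefore +tool y. Next: move to free bench and turn.

```bash
python3 -m pendant '[[[2.85,0,0],[0,0,0],0.5],[[2.85,0,0],[0,0,0],0.5],[[2.85,0,0],[0,0,0],0.5],[[2.85,0,0],[0,0,0],0.5]]' 12 | head -2
python3 -m pendant '[[[0,0,0],[0,0,0.1226],0.5],[[0,0,0],[0,0,0.1226],0.5],[[0,0,0],[0,0,0.1226],0.5],[[0,0,0],[0,0,0.1226],0.5],[[0,0,0],[0,0,0.1226],0.5],[[0,0,0],[0,0,0.1226],0.5],[[0,0,0],[0,0,0.1226],0.5],[[0,0,0],[0,0,0.1226],0.5],[[0,0,0],[0,0,0.1226],0.5],[[0,0,0],[0,0,0.1226],0.5],[[0,0,0],[0,0,0.1226],0.5],[[0,0,0],[0,0,0.1226],0.5],[[0,0,0],[0,0,0.1226],0.5],[[0,0,0],[0,0,0.1226],0.5],[[0,0,0],[0,0,0.1226],0.5],[[0,0,0],[0,0,0.1226],0.5],[[0,0,0],[0,0,0.1226],0.5],[[0,0,0],[0,0,0],0.5]]' | tail -2
cat >> h.py <<'E'
def R_tilt(yaw,T):  # lean: tool z points to heading yaw, T deg from straight down
    a,T=np.radians(yaw),np.radians(T);h=np.array([np.cos(a),np.sin(a),0]);u=np.array([0,0,1.])
    z=np.sin(T)*h-np.cos(T)*u;y=np.cos(T)*h+np.sin(T)*u;return np.c_[np.cross(y,z),y,z]
E
python3 -c "
from h import *
plan([500,-135,60],R_tilt(-25,40))"
```

```text
time_s: 18.55
position: [494.4, -138.8, 88.2]
finger_gap: 9.7
grasp_force: 12.0
t 20.05 tip [ 495.9 -138.9  126.2] shift cm now-axes [0.54 2.65 5.74] target-axes [ 0.53 -1.67  6.1 ] turn [-0.7    0.001 -0.003] q [-2.530e+01  9.300e+00  1.012e+02 -0.000e+00  6.950e+01 -1.000e-01] F [-0.1 -0.8 -0.4] gap 9.7 grip 12.0
```

```bash
python3 -m pendant '[[[0,0,0],[-0.1,0,0],0.5],[[0,0,0],[-0.1,0,0],0.5],[[0,0,0],[-0.1,0,0],0.5],[[0,0,0],[-0.1,0,0],0.5],[[0,0,0],[-0.1,0,0],0.5],[[0,0,0],[-0.1,0,0],0.5],[[0,0,0],[-0.1,0,0],0.5],[[0.13,-0.42,1.5],[0,0,0],0.5],[[0.13,-0.42,1.5],[0,0,0],0.5],[[0.13,-0.42,1.5],[0,0,0],0.5],[[0.13,-0.42,1.6],[0,0,0],0.5],[[0,0,0],[0,0,0],0.5],[[0,0,0],[0,0,0],0.5]]'
python3 - <<'E'
from h import *
plan([500,-135,26],R_tilt(-25,40))
# tip offset check: disc silhouette vs predicted centre
s=sense();R0=np.array(s["ee_rot"]);c=s["position"]+(1-OFF)*R0[:,2]
for n in P:
    I=read_camera(n);u,v=proj(n,c);m=cv2.inRange(cv2.cvtColor(I,cv2.COLOR_BGR2HSV),(4,110,40),(20,255,255));k=np.zeros_like(m);cv2.circle(k,(int(u),int(v)),25,255,-1);m&=k
    print(n,"pred",(u,v),"world c",c.round(1),"bbox",cv2.boundingRect(m),"centroid",cv2.moments(m,True)["m10"]/max(m.any()*cv2.countNonZero(m),1),cv2.moments(m,True)["m01"]/max(cv2.countNonZero(m),1))
    cv2.imwrite(f"pics/{n}8.png",I)
E
```

```text
time_s: 21.13
position: [521.5, -145.0, 30.5]
ee_rot: [[0.422, 0.696, 0.581], [0.907, -0.323, -0.272], [-0.002, 0.641, -0.767]]
force: [0.4, -0.1, -0.5]
finger_gap: 10.0
grasp_force: 12.0
t 21.13 tip [ 499.6 -134.8   59.4] shift cm now-axes [ 0.01 -2.1   2.59] target-axes [ 0.   -2.11  2.59] turn [-0.002  0.001  0.002] q [-2.440e+01 -1.000e-01  1.343e+02 -4.000e+00  5.900e+00  4.400e+00] F [ 0.4 -0.1 -0.5] gap 10.0 grip 12.0
scene pred (np.float64(281.9775374153735), np.float64(287.29874991598956)) world c [ 500.2 -135.1   58.6] bbox (272, 274, 22, 28) centroid 283.94139194139194 291.6190476190476
top pred (np.float64(348.73386390638046), np.float64(246.67341272891804)) world c [ 500.2 -135.1   58.6] bbox (330, 237, 30, 30) centroid 349.20454545454544 240.72727272727272
```

q5 is near its limit (5.9°). I'll fit the planar kinematics from the logged poses and choose a reachable place and lean.

```bash
cat > k.py <<'E'
import numpy as np
from scipy.optimize import least_squares,fsolve
D=[(20.2,83.7,611.1,-130.9,118.2,0),(13.2,106.1,481.8,-138.7,19.5,0),(24.9,87.1,611.5,-129.9,41.3,0),(11.837,88.321,231.7,-526.2,167.7,0),(18.5,81.8,611.5,-130.5,153.3,0),(9.3,101.2,495.9,-138.9,88.5,0),(-.1,134.3,521.5,-145,30.5,39.9)]
s,c=lambda a:np.sin(np.radians(a)),lambda a:np.cos(np.radians(a))
def fk(p,q2,q3,T): L1,L2,d,zb,e,rb=p; a=q2+q3; return rb+L1*s(q2)+L2*s(a)+d*s(T), zb+L1*c(q2)+L2*c(a)-d*c(T)
def res(p):
    o=[]
    for q2,q3,x,y,z,T in D:
        r,h=fk(p,q2,q3,T);o+=[r-np.sqrt(x*x+y*y-p[4]**2),h-z]
    return o
f=least_squares(res,[400,350,250,200,87,0]);p=f.x;print(p.round(1),np.abs(f.fun).max().round(1))
for tip,hz in(((545,-45),24),((560,-42),24),((530,-60),24)):
  for T in(25,30,35,40):
    r=np.hypot(*tip);az=np.degrees(np.arctan2(tip[1],tip[0]));rp=np.sqrt(r*r-p[4]**2)+37.7*s(T);z=hz+27*(c(T)-c(40))-37.7*c(T)
    q=fsolve(lambda q:np.subtract(fk(p,q[0],q[1],T),(rp,z)),[10,110]);print(tip,T,q.round(1),"q5",round(180-T-q.sum(),1),"q1",round(az-np.degrees(np.arcsin(p[4]/r)),1))
E
python3 k.py
```

```text
[493.5 455.6 330.1  96.    0.    8. ] 17.2
(545, -45) 25 [  7.7 122.3] q5 25.1 q1 -4.7
(545, -45) 30 [  6.5 125.8] q5 17.7 q1 -4.7
(545, -45) 35 [  5.7 129.3] q5 10.0 q1 -4.7
(545, -45) 40 [  5.4 132.7] q5 1.9 q1 -4.7
(560, -42) 25 [  9.2 120.4] q5 25.4 q1 -4.3
(560, -42) 30 [  8. 124.] q5 18.0 q1 -4.3
(560, -42) 35 [  7.2 127.5] q5 10.3 q1 -4.3
(560, -42) 40 [  7.  130.9] q5 2.1 q1 -4.3
(530, -60) 25 [  6.2 123.9] q5 24.8 q1 -6.5
(530, -60) 30 [  5.  127.5] q5 17.5 q1 -6.5
(530, -60) 35 [  4.2 130.9] q5 9.8 q1 -6.5
(530, -60) 40 [  4.  134.3] q5 1.7 q1 -6.5k.py:9: RuntimeWarning: invalid value encountered in sqrt
  r,h=fk(p,q2,q3,T);o+=[r-np.sqrt(x*x+y*y-p[4]**2),h-z]
```

```bash
python3 -m pendant '[[[0,0,0],[0.1,0,0],0.5],[[0,0,0],[0.11,0,0],0.5],[[0,0,0],[0,0,0],0.5],[[0,0,0],[0,0,0],0.5]]' | head -2
python3 -c "
from h import *
plan([520,-130,30],R_tilt(-24,28))"
```

```text
time_s: 21.57
position: [526.4, -147.4, 35.9]
t 21.57 tip [ 510.  -139.7   68.9] shift cm now-axes [ 1.34 -1.47  3.66] target-axes [ 1.33 -1.41  3.68] turn [ 0.011  0.009 -0.016] q [-24.5   1.  124.8  -0.6  25.6   0.9] F [-0.1  0.3 -1.2] gap 9.7 grip 12.0
```

```bash
python3 -m pendant '[[[0.27,-0.29,0.73],[0,0,0],0.5],[[0.27,-0.29,0.73],[0,0,0],0.5],[[0.27,-0.29,0.73],[0,0,0],0.5],[[0.27,-0.29,0.73],[0,0,0],0.5],[[0.27,-0.3,0.73],[0,0,0],0.5],[[0,0,0],[0,0,0],0.5],[[0,0,0],[0,0,0],0.5]]' | head -2
python3 -c "
from h import *
plan([520,-130,27])"
python3 -m pendant '[[[0,-0.05,0.1],[0,0,0],0.5],[[0,-0.05,0.1],[0,0,0],0.5],[[0,0,0],[0,0,0],0.5]]' | grep -E "pos|force:"
```

```text
time_s: 22.15
position: [531.8, -134.4, -8.3]
t 22.15 tip [ 515.8 -127.    25. ] shift cm now-axes [-0.1   0.55  0.06] target-axes [-0.1   0.55  0.06] turn [0. 0. 0.] q [-22.4   7.6 124.9  -3.7  19.6   5.8] F [-0.8 -0.1  0.4] gap 9.7 grip 12.0
position: [532.8, -135.2, -8.9]
force: [-1.8, 1.4, 2.2]
grasp_force: 12.0
```

```bash
python3 -m pendant '[[[0,0,0],[0,0,0],2.4],[[0,0,0],[0,0,0],2.4],[[0,0,0],[0,0,0],2.4],[[0,0,0],[0,0,0],2.4]]' | grep -E "pos|force:|gap"
python3 -m pendant '[[[0,-0.49,-0.15],[0,0,0],2.4],[[0,-0.49,-0.15],[0,0,0],2.4],[[0,-0.49,-0.15],[0,0,0],2.4],[[0,-0.49,-0.15],[0,0,0],2.4],[[0,-0.49,-0.15],[0,0,0],2.4],[[0,-0.49,-0.15],[0,0,0],2.4],[[0,-0.49,-0.15],[0,0,0],2.4],[[0,-0.44,-0.23],[0,0,0],2.4],[[0,-0.44,-0.23],[0,0,0],2.4],[[0,-0.44,-0.23],[0,0,0],2.4],[[0,0,0],[0,0,0],2.4]]' | grep -E "pos|force:|gap"
python3 - <<'E'
from h import *
plan([520,-130,27])
for n in P:
    I=read_camera(n);cv2.imwrite(f"pics/{n}9.png",I);print(n,blobs(I,(4,110,40),(20,255,255),15))
E
```

```text
position: [532.5, -135.3, -9.1]
force: [-0.3, 0.8, 0.6]
finger_gap: 24.1
grasp_force: 0.0
position: [485.9, -113.4, -16.5]
force: [-0.2, -0.1, -0.3]
finger_gap: 24.1
grasp_force: 0.0
t 23.65 tip [ 469.9 -105.9   16.8] shift cm now-axes [-0.06  5.39  1.71] target-axes [-0.06  5.39  1.71] turn [0. 0. 0.] q [-22.    3.3 131.4  -4.8  17.4   7.3] F [-0.2 -0.1 -0.3] gap 24.1 grip 0.0
scene [([447.0, 50.3], [433, 37, 29, 27, 522]), ([533.2, 79.6], [531, 75, 6, 11, 21]), ([353.6, 155.9], [344, 147, 20, 19, 315]), ([393.5, 154.3], [389, 152, 12, 6, 23]), ([490.3, 203.2], [485, 198, 12, 11, 88]), ([243.5, 249.6], [242, 246, 5, 8, 19]), ([236.4, 251.0], [233, 248, 8, 7, 36]), ([498.9, 267.8], [496, 265, 7, 6, 25]), ([245.5, 273.5], [244, 269, 5, 9, 19]), ([212.6, 279.0], [207, 277, 12, 5, 15]), ([220.4, 282.8], [219, 279, 5, 8, 17]), ([279.4, 296.2], [265, 283, 28, 27, 542])]
top [([396.0, 49.8], [392, 46, 9, 9, 59]), ([421.2, 71.4], [419, 70, 5, 4, 16]), ([241.4, 88.8], [231, 79, 21, 22, 344]), ([342.2, 242.0], [330, 235, 22, 17, 214])]
```

```bash
python3 -m pendant '[[[0,0,-1],[0,0,0],2.4],[[0,0,-2],[0,0,0],4],[[0,0,-2],[0,0,0],6],[[0,0,-2],[0.0,0,0],7],[[0,0,0],[0.12,0,0],7],[[0,0,0],[0.12,0,0],7],[[0,0,0],[0.12,0,0],7],[[0,0,0],[0.12,0,0],7],[[0,0,0],[0,0,0],7],[[0,0,0],[0,0,0],7]]' | head -2
python3 - <<'E'
from h import *
C={}
for n in P:
    I=read_camera(n);cv2.imwrite(f"pics/{n}10.png",I);h=cv2.cvtColor(I,cv2.COLOR_BGR2HSV)
    m=cv2.inRange(h,(4,110,40),(20,255,255));k=np.zeros_like(m);u,v=(279,296) if n=="scene" else (343,243);cv2.circle(k,(u,v),26,255,-1);m&=k
    c=cv2.convexHull(max(cv2.findContours(m,0,1)[0],key=cv2.contourArea));e=cv2.fitEllipse(c);C[n]=e[0];print(n,e,cv2.boundingRect(c),"sat holes:",[b for b in blobs(I,(0,0,110),(180,80,255),1) if abs(b[0][0]-u)<12 and abs(b[0][1]-v)<10])
    for z in(5,10):print(plane(n,*e[0],z).round(1))
print(tri(C["scene"],C["top"]));c=tri(C["scene"],C["top"])[0]
plan([c[0],c[1],60],R_down(-23))
a=[cv2.resize(cv2.imread(f"pics/{n}10.png")[int(C[n][1])-30:int(C[n][1])+30,int(C[n][0])-30:int(C[n][0])+30],(400,400),interpolation=2) for n in P];cv2.imwrite("pics/c10.png",np.hstack(a))
E
```

```text
time_s: 24.58
position: [459.1, -101.2, 45.3]
scene ((278.658203125, 295.912109375), (26.485071182250977, 27.368751525878906), 93.55567932128906) (265, 283, 28, 27) sat holes: [([269.2, 295.2], [268, 294, 4, 4, 11])]
[ 501.7 -120.9    5. ]
[ 500.3 -123.3   10. ]Traceback (most recent call last):
  File "<stdin>", line 6, in <module>
cv2.error: OpenCV(4.12.0) /io/opencv/modules/imgproc/src/shapedescr.cpp:361: error: (-201:Incorrect size of input array) There should be at least 5 points to fit the ellipse in function 'fitEllipseNoDirect'
```

The scene view shows the white dot at (269,295) on the upward face, so the disc lies matt up. I'll swing aside for an unobstructed top view.

```bash
python3 -m pendant '[[[3.5,0,0],[0,0,0],7],[[3.5,0,0],[0,0,0],7],[[3.5,0,0],[0,0,0],7],[[3.5,0,0],[0,0,0],7],[[3.5,0,0],[0,0,0],7],[[0,0,0],[0,0,0],7]]' | head -3
cat > disc.py <<'E'
from h import *
def disc(lo=(4,110,40),hi=(20,255,255),s=(279,296),t=(343,243),r=26):
    C={}
    for n,(u,v) in zip(("scene","top"),(s,t)):
        I=read_camera(n);m=cv2.inRange(cv2.cvtColor(I,cv2.COLOR_BGR2HSV),lo,hi);k=np.zeros_like(m);cv2.circle(k,(u,v),r,255,-1);m&=k
        c=max(cv2.findContours(m,0,1)[0],key=cv2.contourArea,default=None)
        if c is None or len(c)<5: print(n,"hidden");continue
        C[n]=cv2.fitEllipse(cv2.convexHull(c));print(n,np.round(C[n][0],1),np.round(C[n][1],1))
    return C
E
python3 - <<'E'
from disc import *
C=disc()
for n in C: print(n,[plane(n,*C[n][0],z).round(1) for z in(5,10)])
c=plane("top",*C["top"][0],9) if "top" in C else plane("scene",*C["scene"][0],5)
if len(C)==2: print(tri(C["scene"][0],C["top"][0]))
plan([c[0],c[1],60],R_down(-23))
E
```

```text
time_s: 25.18
position: [532.0, 63.7, 46.5]
ee_rot: [[0.419, 0.908, 0.013], [0.908, -0.419, -0.002], [0.003, 0.012, -1.0]]
scene [278.6 295.9] [26.6 27.6]
top [340.1 246.4] [23.1 23.3]
scene [array([ 501.7, -120.7,    5. ]), array([ 500.2, -123.1,   10. ])]
top [array([ 501.3, -122.2,    5. ]), array([ 501.2, -121.7,   10. ])]
(array([ 501.10493571, -121.93359153,    7.42657439]), np.float64(0.3111641301700859))
t 25.28 tip [529.6  60.   83.5] shift cm now-axes [-17.69   5.01   2.4 ] target-axes [-17.84   4.46   2.35] turn [ 0.01   0.001 -0.032] q [ -2.7  14.2 101.1  -0.3  64.2  22.3] F [-0.5  0.  -0.6] gap 70.2 grip 0.0
```

Disc at (501.2, −121.9), flat. I'll go over it and grasp by the rim.

```bash
python3 -m pendant '[[[-3.54,1,0.1],[0,0,0],6.6],[[-3.54,1,0.1],[0,0,0],6.6],[[-3.54,1,0.1],[0,0,0],6.6],[[-3.54,1,0.1],[0,0,0],6.6],[[-3.54,1,0.1],[0,0,0],6.6],[[0,0,0],[0.01,0,-0.032],6.6],[[0,0,0],[0,0,0],6.6],[[0,0,0],[0,0,0],6.6]]' | head -1
python3 -c "
from h import *
plan([501.2,-121.9,3],R_down(-23))"
```

```text
time_s: 25.95
t 25.95 tip [ 500.3 -123.8   78.9] shift cm now-axes [0.21 0.02 7.59] target-axes [0.21 0.01 7.59] turn [-0.001  0.    -0.007] q [-2.350e+01  1.290e+01  1.033e+02 -0.000e+00  6.380e+01 -1.000e-01] F [-0.5 -0.1 -0.7] gap 65.6 grip 0.0
```

```bash
python3 -m pendant '[[[0.21,0,1.5],[0,0,0],6.6],[[0,0,1.5],[0,0,0],6.6],[[0,0,1.5],[0,0,0],6.6],[[0,0,1.5],[0,0,0],6.6],[[0,0,1.0],[0,0,0],6.6],[[0,0,0.55],[0,0,0],6.6],[[0,0,0],[0,0,0],6.6],[[0,0,0],[0,0,0],4.6],[[0,0,0],[0,0,0],4.6],[[0,0,0],[0,0,0],4.6],[[0,0,0],[0,0,0],4.6],[[0,0,0],[0,0,0],4.6]]' 8
python3 -c "
from h import *
plan([501.2,-121.9,3])"
```

```text
time_s: 26.95
position: [503.5, -121.5, -33.4]
ee_rot: [[0.394, 0.919, 0.002], [0.919, -0.394, -0.001], [0.0, 0.002, -1.0]]
force: [-0.5, 0.1, 3.9]
finger_gap: 50.6
grasp_force: 8.0
t 26.95 tip [ 503.5 -121.4    4.3] shift cm now-axes [-0.13 -0.19  0.13] target-axes [-0.13 -0.19  0.13] turn [0. 0. 0.] q [-2.310e+01  2.000e+01  1.051e+02  0.000e+00  5.480e+01  1.000e-01] F [-0.5  0.1  3.9] gap 50.6 grip 8.0
```

Gap 50.6 instead of 52 makes me want to check. I'll lift and measure how the disc sits.

```bash
python3 -m pendant '[[[0,0,-0.5],[0,0,0],4.6],[[0,0,-1],[0,0,0],4.6],[[0,0,-2],[0,0,0],4.6],[[0,0,-2],[0,0,0],4.6],[[0,0,-2],[0,0,0],4.6],[[0,0,-2],[0,0,0],4.6],[[0,0,0],[0,0,0],4.6],[[0,0,0],[0,0,0],4.6]]'
python3 - <<'E'
from h import *
I=read_camera("scene");s=sense();c=s["position"]-OFF*np.array(s["ee_rot"])[:,2];print("tip",c)
m=cv2.inRange(cv2.cvtColor(I,cv2.COLOR_BGR2HSV),(4,110,30),(20,255,255));u,v=proj("scene",c).astype(int);print("tip px",u,v)
k=np.zeros_like(m);cv2.circle(k,(u,v),28,255,-1);m&=k
h=cv2.convexHull(np.vstack([q for q in cv2.findContours(m,0,1)[0] if cv2.contourArea(q)>15]));e=cv2.fitEllipse(h);print(e,cv2.boundingRect(h),plane("scene",*e[0],c[2]+1))
x,y,_=s["ee_rot"][:,0],s["ee_rot"][:,1],0
for d in [(26,0),(-26,0),(0,26),(0,-26)]: print(d,[proj("scene",c+np.array([0,0,z])+d[0]*x+d[1]*y).round(1) for z in(-4,6)])
b=cv2.imread("pics/scene10.png");cv2.imwrite("pics/c11.png",np.hstack([cv2.resize(I[v-30:v+30,u-30:u+30],(400,400),interpolation=2),cv2.resize(b[266:326,249:309],(400,400),interpolation=2)]))
E
```

```text
time_s: 27.62
position: [504.0, -121.8, 62.3]
ee_rot: [[0.394, 0.919, 0.003], [0.919, -0.394, -0.002], [-0.0, 0.004, -1.0]]
force: [-1.2, 0.1, -0.3]
finger_gap: 50.2
grasp_force: 8.0
tip [ 502.54241208 -121.16232817   98.50356053]
tip px 278 268
((280.2056884765625, 268.1551513671875), (28.03302574157715, 30.231910705566406), 88.7269515991211) (266, 255, 30, 28) [ 504.83023321 -121.58783375   99.50356053]
(26, 0) [array([276.9, 257.8]), array([276.8, 254.6])]
(-26, 0) [array([281.1, 283. ]), array([281.1, 279.9])]
(0, 26) [array([293.7, 268.3]), array([293.8, 265.1])]
(0, -26) [array([264.1, 272. ]), array([264. , 268.8])]
```

View pics/c11.png

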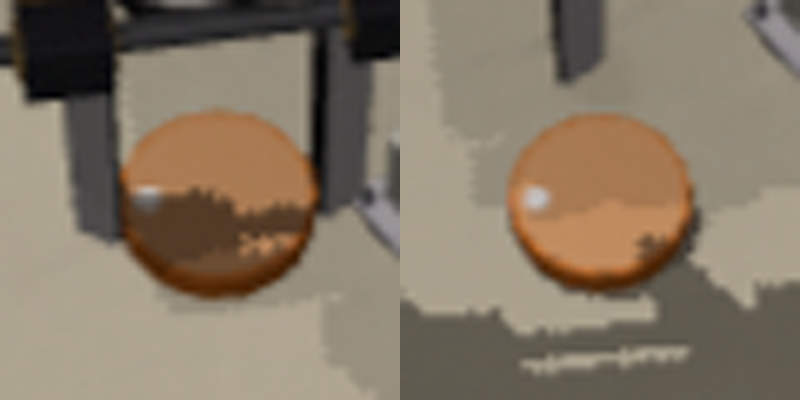

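The picture shows the disc level and centred between the fingers (crop 220,205), with the white dot up. I'll carry it over the window.

```bash
python3 -m pendant '[[[1.5,-0.1,-0.5],[0,0,0],4.6],[[3.1,-0.26,-0.5],[0,0,0],4.6],[[3.1,-0.26,-0.5],[0,0,0],4.6],[[3.1,-0.26,-0.5],[0,0,0],4.6],[[3.1,-0.26,0],[0,0,0],4.6],[[3.1,-0.26,0],[0,0,0],4.6],[[3.1,-0.26,0],[0,0,0],4.6],[[3.1,-0.26,0],[0,0,0],4.6],[[3.1,-0.26,0],[0,0,0],4.6],[[3.1,-0.26,0],[0,0,0],4.6],[[3.1,-0.26,0],[0,0,0],4.6],[[3.1,-0.26,0],[0,0,0],4.6],[[1.5,-0.1,0],[0,0,0],4.6],[[0.9,0,0],[0,0,0],4.6],[[0,0,0],[0,0,0],4.6],[[0,0,0],[0,0,0],4.6]]' | grep -E "gap|grasp"
python3 -c "
from h import *
plan([625.3,242.3,85],R_down(-23))"
```

```text
finger_gap: 50.9
grasp_force: 8.0
t 29.0 tip [623.3 239.5 116.7] shift cm now-axes [0.35 0.09 3.16] target-axes [0.35 0.08 3.17] turn [-0.002  0.003 -0.003] q [13.6 27.4 78.7 -0.  74.2 36.8] F [-0.2 -0.3 -0.2] gap 50.9 grip 8.0
```

```bash
python3 -m pendant '[[[0.35,0.08,0.5],[0,0,0],4.6],[[0,0,0.7],[0,0,0],4.6],[[0,0,0.7],[0,0,0],4.6],[[0,0,0.6],[0,0,0],4.6],[[0,0,0.4],[0,0,0],4.6],[[0,0,0.2],[0,0,0],4.6],[[0,0,0],[0,0,0],4.6],[[0,0,0],[0,0,0],4.6]]' | grep -E "force"
python3 - <<'E'
from h import *
plan([625.3,242.3,79],R_down(-23))
I=read_camera("scene");s=sense();c=s["position"]-OFF*np.array(s["ee_rot"])[:,2]
m=cv2.inRange(cv2.cvtColor(I,cv2.COLOR_BGR2HSV),(4,110,30),(20,255,255));u,v=proj("scene",c).astype(int)
k=np.zeros_like(m);cv2.circle(k,(u,v),25,255,-1);m&=k
h=cv2.convexHull(np.vstack([q for q in cv2.findContours(m,0,1)[0] if cv2.contourArea(q)>15]));e=cv2.fitEllipse(h);print(e,cv2.boundingRect(h),plane("scene",*e[0],c[2]+1),"window same cam (626.3,244.7)")
E
```

```text
force: [-0.1, -0.8, -0.4]
grasp_force: 8.0
t 29.67 tip [626.5 243.   87.3] shift cm now-axes [-0.11 -0.08  0.83] target-axes [-0.11 -0.08  0.83] turn [-0.     0.    -0.004] q [13.8 29.4 79.3 -0.  71.2 37.1] F [-0.1 -0.8 -0.4] gap 50.5 grip 8.0
((242.66000366210938, 131.96116638183594), (17.05634307861328, 24.132902145385742), 86.4406967163086) (231, 124, 23, 17) [626.95340373 240.84423541  88.66214514] window same cam (626.3,244.7)
```

```bash
python3 - <<'E'
from h import *
s=sense();c=s["position"]-OFF*np.array(s["ee_rot"])[:,2];print(c)
for dx in (0,):
  pts=np.array([proj("scene",c+np.array([26*np.cos(a),26*np.sin(a),z])) for a in np.linspace(0,6.28,60) for z in(-4,6)]);print("pred bbox",pts.min(0),pts.max(0))
for n in P:
    I=read_camera(n);cv2.imwrite(f"pics/{n}12.png",I);H=cv2.cvtColor(I,cv2.COLOR_BGR2HSV);print(n)
    u,v=proj(n,c).astype(int)
    if n=="scene":
        for q in range(v-14,v+18,2): print(q,H[q,u].tolist(),H[q,u+6].tolist())
    else: print(blobs(I,(4,110,30),(20,255,255),10))
# window ring refinement: grey-field outline & plate in first pictures
for n,(u,v) in(("scene",(242,136)),("top",(171,184))):
    g=cv2.imread(f"pics/{n}0.png").mean(2).astype(int);print(n,g[v,u-22:u+23].tolist());print(g[v-22:v+23,u].tolist())
E
```

```text
[626.7079027  243.07210524  87.66214514]
pred bbox [230.49013091 122.40323271] [253.60266767 140.73754277]
scene
117 [15, 15, 168] [16, 17, 165]
119 [15, 15, 168] [16, 17, 168]
121 [14, 17, 168] [15, 16, 158]
123 [12, 102, 143] [15, 24, 146]
125 [14, 136, 139] [14, 138, 139]
127 [14, 134, 139] [14, 136, 139]
129 [13, 135, 140] [14, 136, 139]
131 [13, 140, 69] [13, 136, 126]
133 [13, 138, 70] [14, 140, 69]
135 [13, 140, 69] [13, 152, 106]
137 [13, 185, 84] [13, 224, 65]
139 [13, 225, 67] [12, 180, 58]
141 [8, 55, 56] [0, 10, 51]
143 [0, 5, 50] [165, 8, 63]
145 [160, 10, 76] [165, 12, 84]
147 [150, 9, 82] [160, 10, 80]
top
[([396.1, 49.8], [392, 46, 9, 9, 59]), ([421.1, 71.7], [419, 70, 5, 4, 18]), ([241.5, 88.8], [231, 79, 21, 21, 344]), ([175.3, 183.2], [169, 171, 14, 24, 188])]
scene [148, 148, 148, 148, 135, 131, 133, 134, 133, 113, 74, 92, 108, 107, 108, 82, 37, 8, 5, 7, 7, 8, 5, 5, 6, 6, 5, 4, 63, 97, 107, 106, 107, 72, 81, 122, 135, 134, 133, 134, 123, 138, 148, 147, 148]
[148, 148, 148, 148, 149, 148, 149, 148, 148, 148, 144, 136, 134, 133, 89, 100, 107, 88, 40, 7, 7, 7, 5, 8, 5, 8, 72, 102, 108, 89, 72, 122, 131, 132, 111, 78, 135, 149, 148, 149, 148, 149, 148, 148, 148]
top [141, 141, 140, 141, 140, 142, 143, 134, 104, 92, 116, 124, 121, 119, 107, 60, 43, 41, 40, 40, 46, 38, 42, 42, 42, 42, 40, 46, 73, 112, 121, 121, 119, 108, 85, 103, 136, 139, 139, 141, 135, 116, 111, 138, 141]
[142, 140, 138, 138, 139, 143, 142, 141, 135, 106, 97, 115, 118, 120, 119, 97, 69, 43, 40, 43, 41, 43, 42, 43, 42, 40, 37, 42, 45, 74, 108, 122, 120, 121, 114, 96, 119, 140, 141, 142, 141, 138, 126, 135, 139]
```

```bash
python3 - <<'E'
from h import *
I=cv2.imread("pics/top12.png");m=cv2.inRange(cv2.cvtColor(I,cv2.COLOR_BGR2HSV),(4,110,30),(20,255,255));m[:, :160]=0;m[:,195:]=0;m[:165]=0;m[200:]=0
c=max(cv2.findContours(m,0,1)[0],key=cv2.contourArea);h=cv2.convexHull(c)[:,0]
c0=np.array([626.7,243.1,93.5])
pts=np.array([proj("top",c0+np.array([26*np.cos(a),26*np.sin(a),0])) for a in np.linspace(0,6.28,90)]);print("pred",pts.min(0),pts.max(0));print("seen",h.min(0),h.max(0)+1)
print(plane("scene",241.8,135.9,75),plane("top",170.5,184.4,75))
E
```

```text
pred [155.48379216 170.03058006] [180.52113657 194.95559733]
seen [169 171] [183 195]
[625.61262084 244.34059855  75.        ] [625.0362689  241.82960989  75.        ]
```

Both cameras together put the window in the robot's frame at about (625.7, 244.0). Shift slightly and lower, feeling for contact.

```bash
python3 -m pendant '[[[0.04,-0.13,0.2],[0,0,0],4.6],[[0,0,0.2],[0,0,0],4.6],[[0,0,0.2],[0,0,0],4.6],[[0,0,0.1],[0,0,0],4.6],[[0,0,0],[0,0,0],4.6],[[0,0,0],[0,0,0],4.6]]' | grep -E "pos|force"
python3 -m pendant '[[[0,0,0.05],[0,0,0],4.6],[[0,0,0.05],[0,0,0],4.6],[[0,0,0],[0,0,0],4.6]]' | grep -E "pos|force"
python3 -m pendant '[[[0,0,0.05],[0,0,0],4.6],[[0,0,0.05],[0,0,0],4.6],[[0,0,0],[0,0,0],4.6]]' | grep -E "pos|force"
```

```text
position: [625.3, 243.9, 42.5]
force: [0.1, 0.5, -0.3]
grasp_force: 8.0
position: [625.6, 243.9, 42.0]
force: [-0.4, 0.5, 1.7]
grasp_force: 8.0
position: [625.6, 243.9, 42.0]
force: [-2.5, 0.1, 4.8]
grasp_force: 8.0
```

```bash
python3 -m pendant '[[[0,0,-0.1],[0,0,0],4.6],[[0,0,0],[0,0,0],5.6],[[0,0,0],[0,0,0],6.2],[[0,0,0],[0,0,0],6.6],[[0,0,0],[0,0,0],6.6],[[0,0,-0.5],[0,0,0],6.6],[[0,0,-1],[0,0,0],6.6],[[0,0,-2],[0,0,0],6.6],[[0,0,-2],[0,0,0],6.6],[[0,0,0],[0,0,0],6.6]]' | grep -E "pos|force|gap"
python3 -m pendant '[[[-3,0,0],[0,0,0],7],[[-3.5,0,0],[0,0,0],7],[[-3.5,0,0],[0,0,0],7],[[-3.5,0,0],[0,0,0],7],[[-3.5,0,0],[0,0,0],7],[[-3.5,0,0],[0,0,0],7],[[-3.5,0,0],[0,0,0],7],[[0,0,0],[0,0,0],7]]' | head -2
python3 - <<'E'
from disc import *
C=disc(s=(242,132),t=(171,184))
for n in C: print(n,[plane(n,*C[n][0],z).round(1) for z in(80,85)], "window",plane(n,*((241.8,135.9) if n=="scene" else (170.5,184.4)),75).round(1))
T=blobs(read_camera("top"),(0,0,133),(180,20,255),200);print([b for b in T if 265<b[0][0]<295 and 195<b[0][1]<225])
plan([576,13.5,60],R_down(-23))
E
```

```text
position: [629.5, 245.0, 103.0]
force: [0.8, 0.3, 0.9]
finger_gap: 65.9
grasp_force: 0.0
time_s: 32.32
position: [528.4, 18.7, 96.3]
scene [264.5 138.5] [4.1 5.9]
top [170.1 183.8] [23.6 24.7]
scene [array([662.8, 204.1,  80. ]), array([660. , 199.1,  85. ])] window [625.6 244.3  75. ]
top [array([625.6, 241.5,  80. ]), array([625. , 240.4,  85. ])] window [625.  241.8  75. ]
[]
t 32.47 tip [531.   23.3 134.5] shift cm now-axes [0.87 4.51 7.45] target-axes [0.85 4.52 7.45] turn [ 0.    -0.001 -0.005] q [-6.8 10.6 98.7  0.  70.7 16.4] F [0.1 0.6 0. ] gap 70.3 grip 0.0
```

Disc seated within ~1 mm of the window by the top view. Now the white tile.

```bash
python3 -m pendant '[[[0.3,1.5,0],[0,0,0],7.4],[[0.3,1.5,1],[0,0,0],7.4],[[0.3,1.5,1.5],[0,0,0],7.4],[[0,0,2],[0,0,0],7.4],[[0,0,2],[0,0,0],7.4],[[0,0,0],[0,0,0],7.4],[[0,0,0],[0,0,0],7.4]]' | head -1
python3 -c "
from h import *
plan([576.3,13.9,3],R_down(-23))"
```

```text
time_s: 33.05
t 33.05 tip [574.8  15.4  68. ] shift cm now-axes [-0.07  0.23  6.5 ] target-axes [-0.08  0.21  6.5 ] turn [-0.003  0.001 -0.002] q [-7.1 20.4 95.   0.  64.8 16. ] F [1.1 0.8 1. ] gap 73.9 grip 0.0
```

```bash
python3 -m pendant '[[[-0.07,0.21,1.5],[0,0,0],7.4],[[0,0,1.5],[0,0,0],7.4],[[0,0,1.5],[0,0,0],7.4],[[0,0,1.2],[0,0,0],7.4],[[0,0,0.8],[0,0,0],7.4],[[0,0,0],[0,0,0],7.4],[[0,0,0],[0,0,0],5],[[0,0,0],[0,0,0],5],[[0,0,0],[0,0,0],5],[[0,0,0],[0,0,0],5],[[0,0,0],[0,0,0],5]]' 10 | grep -E "pos|force|gap"
python3 -m pendant '[[[0,0,-0.3],[0,0,0],5],[[0,0,-1],[0,0,0],5],[[0,0,-2],[0,0,0],5],[[0,0,-2.5],[0,0,0],5],[[0,0,-2.5],[0,0,0],5],[[0,0,-2.5],[0,0,0],5],[[0,0,0],[0,0,0],5],[[0,0,0],[0,0,0],5]]' | grep -E "pos|force|gap"
python3 - <<'E'
from h import *
plan([625.6,244,120],R_down(-23))
I=read_camera("scene");s=sense();c=s["position"]-OFF*np.array(s["ee_rot"])[:,2];u,v=proj("scene",c).astype(int)
b=lambda r,z:(lambda p:(p.min(0).round(1),p.max(0).round(1)))(np.array([proj("scene",c+np.array([r*np.cos(a),r*np.sin(a),z])) for a in np.linspace(0,6.28,90)]))
print("pred white face",b(25.5,11));H=cv2.cvtColor(I,cv2.COLOR_BGR2HSV)
print("row",v-3,[H[v-3,x,2] for x in range(u-20,u+21)],"col",u,"from",v-20,[H[y,u,2] for y in range(v-20,v+21)],"u0",u-20)
E
```

```text
position: [578.2, 12.4, -32.3]
force: [-0.8, 0.6, 3.0]
finger_gap: 54.8
grasp_force: 10.0
position: [579.1, 12.2, 76.9]
force: [-0.4, 0.3, -0.7]
finger_gap: 55.1
grasp_force: 10.0
t 34.63 tip [578.9  12.2 114.6] shift cm now-axes [23.14 -4.86 -0.53] target-axes [23.15 -4.78 -0.54] turn [ 0.005 -0.001 -0.004] q [-7.3 17.2 93.  -0.  69.5 15.9] F [-0.4  0.3 -0.7] gap 55.1 grip 10.0
pred white face (array([262.5, 183.9]), array([289.2, 203.8]))
row 194 [np.uint8(82), np.uint8(68), np.uint8(61), np.uint8(63), np.uint8(62), np.uint8(63), np.uint8(62), np.uint8(41), np.uint8(16), np.uint8(86), np.uint8(104), np.uint8(103), np.uint8(104), np.uint8(104), np.uint8(103), np.uint8(103), np.uint8(88), np.uint8(95), np.uint8(88), np.uint8(78), np.uint8(96), np.uint8(140), np.uint8(156), np.uint8(155), np.uint8(155), np.uint8(155), np.uint8(155), np.uint8(156), np.uint8(155), np.uint8(156), np.uint8(156), np.uint8(155), np.uint8(155), np.uint8(156), np.uint8(156), np.uint8(98), np.uint8(16), np.uint8(20), np.uint8(53), np.uint8(62), np.uint8(63)] col 275 from 177 [np.uint8(66), np.uint8(64), np.uint8(64), np.uint8(79), np.uint8(83), np.uint8(83), np.uint8(93), np.uint8(144), np.uint8(156), np.uint8(156), np.uint8(156), np.uint8(155), np.uint8(156), np.uint8(156), np.uint8(156), np.uint8(156), np.uint8(140), np.uint8(96), np.uint8(78), np.uint8(79), np.uint8(78), np.uint8(78), np.uint8(78), np.uint8(79), np.uint8(78), np.uint8(78), np.uint8(76), np.uint8(41), np.uint8(10), np.uint8(5), np.uint8(6), np.uint8(86), np.uint8(124), np.uint8(130), np.uint8(130), np.uint8(131), np.uint8(132), np.uint8(130), np.uint8(131), np.uint8(131), np.uint8(131)] u0 255
```

Tile held level and centred. Carry it over the disc.

```bash
python3 -m pendant '[[[1.5,-0.3,-0.2],[0.005,0,-0.004],5],[[2.9,-0.6,-0.2],[0,0,0],5],[[2.9,-0.6,-0.1],[0,0,0],5],[[2.9,-0.6,0],[0,0,0],5],[[2.9,-0.6,0],[0,0,0],5],[[2.9,-0.6,0],[0,0,0],5],[[2.9,-0.6,0],[0,0,0],5],[[2.2,-0.5,0],[0,0,0],5],[[1.3,-0.3,0],[0,0,0],5],[[0.6,-0.1,0],[0,0,0],5],[[0,0,0],[0,0,0],5],[[0,0,0],[0,0,0],5],[[0,0,0],[0,0,0],5]]' | grep -E "gap|grasp"
python3 -c "
from h import *
plan([625.2,244.2,93],R_down(-23))"
```

```text
finger_gap: 55.3
grasp_force: 10.0
t 35.77 tip [623.  241.3 117. ] shift cm now-axes [0.36 0.13 2.4 ] target-axes [0.36 0.11 2.41] turn [-0.006  0.001 -0.001] q [13.7 27.4 78.5  0.1 74.4 36.7] F [ 0.7 -0.8 -1.2] gap 55.3 grip 10.0
```

```bash
python3 -m pendant '[[[0.36,0.11,0.5],[0,0,0],5],[[0,0,0.6],[0,0,0],5],[[0,0,0.5],[0,0,0],5],[[0,0,0.4],[0,0,0],5],[[0,0,0.2],[0,0,0],5],[[0,0,0],[0,0,0],5],[[0,0,0],[0,0,0],5],[[0,0,0],[0,0,0],5]]' | grep -E "force"
python3 - <<'E'
from h import *
plan([625.2,244.2,90],R_down(-23))
I=read_camera("scene");s=sense();c=s["position"]-OFF*np.array(s["ee_rot"])[:,2]
b=lambda r,z:(lambda p:(p.min(0).round(1),p.max(0).round(1)))(np.array([proj("scene",c+np.array([r*np.cos(a),r*np.sin(a),z])) for a in np.linspace(0,6.28,90)]))
print("pred white face",b(25.5,10),"disc",b(26,-6));u,v=proj("scene",c+[0,0,10]).astype(int);H=cv2.cvtColor(I,cv2.COLOR_BGR2HSV)
print([(y,H[y,u].tolist()) for y in range(v-14,v+24,1)]);print([(x,int(H[v,x,2])) for x in range(u-16,u+17)])
m=cv2.inRange(H,(4,110,20),(20,255,255));m[:115]=0;m[160:]=0;m[:,:220]=0;m[:,265:]=0;print("orange bbox",cv2.boundingRect(m))
E
```

```text
force: [0.6, -1.0, -1.1]
grasp_force: 10.0
t 36.43 tip [625.8 245.8  95.8] shift cm now-axes [-0.17  0.03  0.58] target-axes [-0.17  0.03  0.58] turn [-0.005 -0.     0.   ] q [14.  29.1 78.8  0.2 72.4 36.9] F [ 0.6 -1.  -1.1] gap 55.0 grip 10.0
pred white face (array([229.3, 117.8]), array([252. , 132.4])) disc (array([229.7, 123.1]), array([252.6, 138. ]))
[(110, [19, 41, 137]), (111, [12, 17, 152]), (112, [12, 15, 166]), (113, [15, 15, 167]), (114, [15, 15, 168]), (115, [14, 17, 168]), (116, [15, 15, 167]), (117, [15, 15, 167]), (118, [15, 19, 160]), (119, [15, 23, 153]), (120, [16, 25, 152]), (121, [15, 23, 152]), (122, [15, 23, 152]), (123, [15, 23, 152]), (124, [15, 23, 152]), (125, [15, 22, 137]), (126, [17, 24, 94]), (127, [17, 23, 76]), (128, [17, 23, 76]), (129, [13, 23, 78]), (130, [13, 23, 76]), (131, [11, 23, 89]), (132, [13, 24, 96]), (133, [15, 22, 69]), (134, [0, 28, 27]), (135, [120, 43, 6]), (136, [0, 85, 6]), (137, [13, 139, 33]), (138, [14, 143, 64]), (139, [14, 158, 84]), (140, [13, 205, 81]), (141, [13, 230, 71]), (142, [13, 233, 68]), (143, [12, 121, 55]), (144, [6, 28, 45]), (145, [160, 10, 76]), (146, [160, 9, 82]), (147, [160, 9, 82])]
[(224, 74), (225, 64), (226, 63), (227, 61), (228, 52), (229, 117), (230, 127), (231, 143), (232, 152), (233, 152), (234, 152), (235, 153), (236, 152), (237, 152), (238, 152), (239, 152), (240, 152), (241, 152), (242, 151), (243, 152), (244, 151), (245, 151), (246, 151), (247, 151), (248, 151), (249, 151), (250, 151), (251, 153), (252, 100), (253, 23), (254, 38), (255, 57), (256, 62)]
orange bbox (231, 132, 23, 12)
```

```bash
python3 - <<'E'
from h import *
b=lambda x,y,r,z:np.array([proj("scene",[x+r*np.cos(a),y+r*np.sin(a),z]) for a in np.linspace(0,6.28,180)])
for x,y in((625.6,243.9),(627,243)):
    p=np.vstack([b(x,y,26,75),b(x,y,26,85)]);print((x,y),"u",p[:,0].min(),p[:,0].max(),"bottom v",p[:,1].max())
I=read_camera("scene");H=cv2.cvtColor(I,cv2.COLOR_BGR2HSV)
for v in(136,138,140): print(v,[(x,H[v,x].tolist()) for x in (*range(227,235),*range(250,258))])
s=sense();print(s["position"])
E
```

```text
(625.6, 243.9) u 230.20971212326435 253.17868915615665 bottom v 143.5997570842583
(627, 243) u 230.93677481442268 253.90027540391446 bottom v 143.60900270696004
136 [(227, [165, 10, 150]), (228, [162, 9, 149]), (229, [162, 10, 127]), (230, [170, 10, 74]), (231, [10, 171, 58]), (232, [13, 201, 80]), (233, [13, 152, 82]), (234, [13, 145, 60]), (250, [13, 163, 69]), (251, [13, 201, 66]), (252, [13, 219, 56]), (253, [12, 210, 34]), (254, [165, 14, 37]), (255, [160, 13, 60]), (256, [150, 8, 65]), (257, [160, 12, 65])]
138 [(227, [150, 8, 98]), (228, [160, 11, 137]), (229, [168, 12, 110]), (230, [165, 10, 49]), (231, [14, 118, 52]), (232, [13, 188, 65]), (233, [13, 228, 76]), (234, [12, 200, 84]), (250, [14, 229, 59]), (251, [13, 232, 55]), (252, [13, 215, 45]), (253, [9, 133, 25]), (254, [165, 10, 49]), (255, [150, 4, 62]), (256, [165, 8, 64]), (257, [158, 10, 104])]
140 [(227, [162, 9, 148]), (228, [156, 9, 147]), (229, [162, 12, 110]), (230, [160, 10, 77]), (231, [165, 11, 46]), (232, [6, 54, 47]), (233, [11, 139, 64]), (234, [13, 214, 69]), (250, [13, 179, 54]), (251, [12, 148, 38]), (252, [174, 44, 29]), (253, [150, 10, 51]), (254, [160, 12, 62]), (255, [160, 10, 73]), (256, [160, 10, 77]), (257, [150, 10, 80])]
[625.73741769 245.96981739  58.35028767]
```

Tile needs about −2.0 mm along tool x and +1.4 mm along tool y to sit on the disc. Lower with force checks.

```bash
python3 -m pendant '[[[-0.2,0.14,0.1],[-0.004,0,0],5],[[0,0,0.15],[0,0,0],5],[[0,0,0.15],[0,0,0],5],[[0,0,0],[0,0,0],5],[[0,0,0],[0,0,0],5]]' | grep -E "pos|force"
python3 -m pendant '[[[0,0,0.06],[0,0,0],5],[[0,0,0.06],[0,0,0],5],[[0,0,0],[0,0,0],5]]' | grep -E "pos|force"
python3 -m pendant '[[[0,0,0.05],[0,0,0],5],[[0,0,0.05],[0,0,0],5],[[0,0,0],[0,0,0],5]]' | grep -E "pos|force"
```

```text
position: [625.7, 243.4, 53.6]
force: [-0.7, -0.6, -0.2]
grasp_force: 10.0
position: [626.0, 243.5, 52.9]
force: [1.0, 0.2, -0.6]
grasp_force: 10.0
position: [626.0, 243.5, 52.8]
force: [-2.3, -0.4, 4.7]
grasp_force: 10.0
```

```bash
python3 -m pendant '[[[0,0,-0.08],[0,0,0],5.3],[[0,0,0],[0,0,0],6],[[0,0,0],[0,0,0],6.6],[[0,0,0],[0,0,0],7],[[0,0,0],[0,0,0],7],[[0,0,-0.5],[0,0,0],7],[[0,0,-1],[0,0,0],7],[[0,0,-2],[0,0,0],7],[[0,0,-2],[0,0,0],7],[[0,0,-2],[0,0,0],7]]' | grep -E "pos|force|gap"
python3 -m pendant '[[[-3.5,0,0],[0,0,0],0],[[-3.5,0,0],[0,0,0],0],[[-3.5,0,0],[0,0,0],0],[[-3.5,0,0],[0,0,0],0],[[-3.5,0,0],[0,0,0],0],[[0,0,0],[0,0,0],0],[[0,0,0],[0,0,0],0]]' | head -2
python3 - <<'E'
from h import *
b=lambda n,x,y,r,z:(lambda p:(p.min(0).round(1),p.max(0).round(1)))(np.array([proj(n,[x+r*np.cos(a),y+r*np.sin(a),z]) for a in np.linspace(0,6.28,180)]))
for n in P:
    I=read_camera(n);cv2.imwrite(f"pics/{n}13.png",I);H=cv2.cvtColor(I,cv2.COLOR_BGR2HSV)
    print(n,"pred face",b(n,626,243.5,25.5,99),"mount",b(n,626,243.5,28,95))
    u,v=proj(n,[626,243.5,99]).astype(int);print("row",v,u-18,[int(x) for x in H[v,u-18:u+19,2]]);print("col",u,v-18,[int(x) for x in H[v-18:v+27,u,2]])
    m=cv2.inRange(H,(4,110,20),(20,255,255));m[:115]=0;m[200:]=0;m[:,:150]=0;m[:,265:]=0;print("orange",cv2.boundingRect(m))
plan([560,80,120],R_down(-23))
E
```

```text
position: [626.1, 243.5, 129.2]
force: [0.9, -0.3, 0.2]
finger_gap: 70.0
grasp_force: 0.0
time_s: 38.87
position: [557.8, 81.0, 128.8]
scene pred face (array([230.1, 120.7]), array([252.7, 135.4])) mount (array([229.2, 121.4]), array([253.9, 137.5]))
row 127 223 [167, 132, 67, 16, 13, 12, 9, 11, 10, 9, 12, 10, 9, 12, 11, 101, 155, 170, 169, 170, 169, 170, 169, 169, 169, 169, 169, 169, 169, 167, 107, 61, 62, 35, 8, 9, 12]
col 241 109 [9, 11, 10, 35, 54, 144, 167, 169, 169, 169, 118, 54, 38, 32, 26, 82, 155, 170, 169, 169, 169, 169, 170, 169, 169, 169, 107, 40, 11, 6, 6, 66, 71, 64, 50, 44, 116, 130, 131, 107, 70, 126, 140, 140, 117]
orange (224, 115, 33, 29)
top pred face (array([154.9, 170.2]), array([179.6, 194.8])) mount (array([154.1, 169.3]), array([181.1, 196.2]))
row 182 149 [160, 161, 160, 163, 162, 146, 123, 146, 162, 162, 162, 160, 162, 161, 160, 163, 159, 162, 160, 162, 163, 163, 148, 114, 99, 105, 103, 95, 72, 61, 90, 101, 102, 104, 94, 73, 50]
col 167 164 [157, 143, 144, 148, 146, 117, 118, 150, 162, 162, 162, 160, 164, 159, 161, 162, 159, 162, 160, 160, 163, 161, 162, 161, 162, 163, 163, 161, 163, 159, 119, 70, 68, 92, 141, 160, 162, 159, 163, 161, 158, 162, 161, 163, 163]
orange (0, 0, 0, 0)
t 38.97 tip [558.5  82.7 166.3] shift cm now-axes [-0.2   0.24  4.63] target-axes [-0.2   0.24  4.63] turn [ 0.001 -0.001  0.   ] q [-0.4 12.5 92.3  0.  75.1 22.6] F [0.5 0.1 0. ] gap 18.5 grip 0.0
```

The arm occludes and shadows this check. I'll move it further off and read again.

```bash
python3 -m pendant '[[[-4,0,0],[0,0,0],0],[[-4,0,0],[0,0,0],0],[[-4,0,0],[0,0,0],0],[[-4,0,0],[0,0,0],0],[[0,0,0],[0,0,0],0]]' | head -2
python3 - <<'E'
from h import *
I=read_camera("top");cv2.imwrite("pics/top14.png",I);g=I.mean(2)
for r in range(166,200,2): print(r,"".join("#" if x<60 else "+" if x<90 else "-" if x<120 else "." if x<140 else " " for x in g[r,148:192]))
I=read_camera("scene");cv2.imwrite("pics/scene14.png",I);g=I.mean(2);H=cv2.cvtColor(I,cv2.COLOR_BGR2HSV)
for r in range(114,150): print(r,"".join("o" if H[r,x,1]>100 and H[r,x,0]<22 and g[r,x]>15 else "#" if g[r,x]<45 else "+" if g[r,x]<90 else "-" if g[r,x]<125 else "." if g[r,x]<145 else " " for x in range(222,264)))
E
```

```text
time_s: 39.38
position: [494.1, -69.4, 127.9]
166                    .... ......              
168                    .......   . .            
170               .-----------------.  ...      
172           .-+-.          ..-+++++--   .     
174           ..                .-+++++-.  ..   
176          -.                   .+##++-.  ..  
178        ..                      .+##++-.  .. 
180        -.                      .+##++++-... 
182        -.                       -###+-+-. ..
184        -.                      .+###+---  ..
186        .-                      -+##++--.  ..
188     .   --                    -+###++-.  .-.
190          .-.                .-####++-.   .- 
192           .--.            .-+####+--    .-  
194             .-++--------++####++-      ...  
196                .-+++++###+++--.       ..    
198                    .......          ..      
114 .-+#######################################
115 .-+#######################################
116 .-+#######################################
117 .-+#######################################
118 -+###########################
[... 770 characters left out ...]
  .-+#####################################
136   .-+#####################################
137   .-+#####################################
138   .-######################################
139   .-+#####################################
140   .-+#####################################
141   ..+#####################################
142   -++#####################################
143   -+#########+++##########################
144   -++#########++++++####################++
145   -++###########++++++++++########++++++++
146   .++############+++++++++++++++++++++++++
147   .+++##############+++++++++++++++++++++#
148   .+++##################++++++++++++++####
149   .++++###################################
```

```bash
python3 - <<'E'
from h import *
g=cv2.imread("pics/top14.png").mean(2).astype(np.float32)
# subpixel radial edges of the white face about a rough centre
def fit(g,c,r0,r1,lev,falling=True):
    P_=[]
    for a in np.linspace(0,2*np.pi,72,endpoint=False):
        rr=np.arange(r0,r1,.1);x=(c[0]+rr*np.cos(a)).astype(np.float32)[None];y=(c[1]+rr*np.sin(a)).astype(np.float32)[None]
        p=cv2.remap(g,x,y,1)[0];i=np.argmax(p<lev)
        if p[i]<lev and i: P_.append((x[0,i],y[0,i]))
    e=cv2.fitEllipseAMS(np.array(P_,np.float32));return e,len(P_)
for lev in(140,130,120): 
    e,n=fit(g,(169.5,182.5),8,16,lev);print(lev,n,e,plane("top",*e[0],99).round(1))
print("disc plane82",plane("top",170.1,183.8,82).round(1),"win",plane("top",170.5,184.4,75).round(1))
E
```

```text
140 72 ((167.65579223632812, 182.17437744140625), (22.57588768005371, 22.946796417236328), 67.38455963134766) [626.6 242.6  99. ]
130 72 ((167.5973358154297, 182.12364196777344), (23.27622413635254, 23.592342376708984), 252.8111114501953) [626.7 242.7  99. ]
120 67 ((167.52134704589844, 182.0916748046875), (23.871253967285156, 24.17337989807129), 77.4139633178711) [626.8 242.9  99. ]
disc plane82 [625.4 241.2  82. ] win [625.  241.8  75. ]
```

Stack is within ~2 mm. Now the key.

```bash
python3 -c "
from h import *
print(plane('top',199.9,235.63,74.5),plane('scene',212.97,170.25,74.5))
plan([511,176.5,125],R_tilt(13,17))"
```

```text
[518.28234617 176.94442848  74.5       ] [519.87807681 179.15116098  74.5       ]
t 39.48 tip [495.9 -65.2 165.7] shift cm now-axes [23.47 -7.2   3.93] target-axes [23.21  6.52  6.08] turn [-0.287  0.093 -0.625] q [-17.4   4.9 101.2   0.   74.    5.6] F [ 0.7 -0.3  0.1] gap 0.6 grip 0.0
```

```bash
python3 -m pendant '[[[2,-0.6,0],[0,0,0],0],[[3.4,-1.04,0],[0,0,0],0],[[3.4,-1.04,0],[0,0,0],0],[[3.4,-1.04,0],[0,0,0],0],[[3.4,-1.04,0],[0,0,0],0],[[3.4,-1.04,0],[0,0,0],0],[[3.4,-1.04,0],[0,0,0],0],[[1.1,-0.36,0],[0,0,0],0],[[0,0,0],[-0.048,0.0155,-0.104],0],[[0,0,0],[-0.048,0.0155,-0.104],0],[[0,0,0],[-0.048,0.0155,-0.104],0],[[0,0,0],[-0.048,0.0155,-0.104],0],[[0,0,0],[-0.048,0.0155,-0.104],0],[[0,0,0],[-0.047,0.0155,-0.105],0],[[0,0,0],[0,0,0],0],[[0,0,0],[0,0,0],0]]' | head -1
python3 -c "
from h import *
plan([511,176.5,103],R_tilt(13,17))"
```

```text
time_s: 40.82
t 40.82 tip [509.3 178.  163.6] shift cm now-axes [-0.19 -1.63  5.84] target-axes [-0.19 -1.64  5.84] turn [-0.002 -0.001  0.   ] q [  9.4  -1.5 109.9   1.3  54.8  -4.3] F [0.4 0.4 0.1] gap 0.4 grip 0.0
```

```bash
python3 -m pendant '[[[-0.04,-0.33,1.17],[0,0,0],0],[[-0.04,-0.33,1.17],[0,0,0],0],[[-0.04,-0.33,1.17],[0,0,0],0],[[-0.04,-0.33,1.17],[0,0,0],0],[[-0.03,-0.31,1.16],[0,0,0],0],[[0,0,0],[0,0,0],0],[[0,0,0],[0,0,0],0]]' | head -1
python3 -c "
from h import *
plan([519.3,178.2,74.5],R_tilt(13,17))"
```

```text
time_s: 41.4
t 41.4 tip [512.1 176.  102.7] shift cm now-axes [ 0.05 -0.1   2.92] target-axes [ 0.05 -0.1   2.92] turn [-0.002 -0.     0.001] q [  9.1   3.7 112.8   1.6  46.7  -4.9] F [ 0.2 -0.2  0.3] gap 0.1 grip 0.0
```

```bash
python3 -m pendant '[[[0.05,-0.1,0.5],[0,0,0],0],[[0,0,0.5],[0,0,0],0],[[0,0,0.5],[0,0,0],0],[[0,0,0.4],[0,0,0],0],[[0,0,0.2],[0,0,0],0],[[0,0,0],[0,0,0],0],[[0,0,0],[0,0,0],0]]' | grep -E "pos|force:"
python3 -m pendant '[[[0,0,0.15],[0,0,0],0],[[0,0,0.15],[0,0,0],0],[[0,0,0],[0,0,0],0]]' | grep -E "pos|force:"
python3 -m pendant '[[[0,0,0.15],[0,0,0],0],[[0,0,0.15],[0,0,0],0],[[0,0,0],[0,0,0],0]]' | grep -E "pos|force:"
python3 -m pendant '[[[0,0,0.15],[0,0,0],0],[[0,0,0.15],[0,0,0],0],[[0,0,0],[0,0,0],0]]' | grep -E "pos|force:"
```

```text
position: [527.3, 179.5, 46.4]
force: [-0.9, -0.4, 0.0]
grasp_force: 0.0
position: [528.6, 179.8, 44.1]
force: [-0.6, -0.0, 2.4]
grasp_force: 1.7
position: [529.5, 180.0, 41.2]
force: [-1.6, -0.5, 4.9]
grasp_force: 2.9
position: [530.3, 180.1, 38.8]
force: [-4.2, -1.7, 8.2]
grasp_force: 4.4
```

```bash
python3 -m pendant '[[[0,0,0.1],[0,0,0],0],[[0,0,0.1],[0,0,0],0],[[0,0,0],[0,0,0],0]]' | grep -E "pos|force:"
python3 -m pendant '[[[0,0,0.1],[0,0,0],0],[[0,0,0],[0,0,0],0],[[0,0,0],[0,0,0],0]]' | grep -E "pos|force:"
```

```text
position: [530.4, 180.2, 38.5]
force: [-13.5, -4.1, 23.9]
grasp_force: 13.6
position: [530.5, 180.2, 38.4]
force: [-20.0, -5.4, 31.8]
grasp_force: 18.0
```

Firmly on the stop at about 38 N. Now retreat and check.

```bash
python3 -m pendant '[[[0,0,-0.4],[0,0,0],0],[[0,0,-0.6],[0,0,0],0],[[0,0,-1],[0,0,0],0],[[0,0,-2],[0,0,0],0],[[0,0,-3],[0,0,0],0],[[0,0,-3],[0,0,0],0],[[-3,0,0],[0,0,0],0],[[-4,0,0],[0,0,0],0],[[-4,0,0],[0,0,0],0],[[-4,0,0],[0,0,0],0],[[-4,0,0],[0,0,0],0],[[0,0,0],[0,0,0],0],[[0,0,0],[0,0,0],0],[[0,0,0],[0,0,0],0]]' | grep -E "time|pos|force:"
python3 - <<'E'
from h import *
I=read_camera("top");g=I.mean(2).astype(np.float32);P_=[]
for a in np.linspace(0,2*np.pi,72,endpoint=False):
    rr=np.arange(8,16,.1);x=(167.6+rr*np.cos(a)).astype(np.float32)[None];y=(182.2+rr*np.sin(a)).astype(np.float32)[None];p=cv2.remap(g,x,y,1)[0];i=np.argmax(p<130)
    if i:P_.append((x[0,i],y[0,i]))
e=cv2.fitEllipseAMS(np.array(P_,np.float32));print("tile",e,plane("top",*e[0],99).round(1))
print("green",[b for b in blobs(I,(55,90,20),(90,255,255))],"blue",blobs(I,(105,100,25),(130,255,255)))
E
```

```text
time_s: 44.4
position: [544.7, -10.9, 130.2]
force: [-0.4, 0.6, -1.1]
grasp_force: 0.0
tile ((167.57357788085938, 182.11325073242188), (23.336244583129883, 23.718887329101562), 82.59780883789062) [626.7 242.8  99. ]
green [([387.2, 193.0], [385, 183, 6, 21, 84]), ([199.8, 235.7], [192, 228, 17, 16, 214])] blue [([366.4, 194.2], [364, 184, 6, 21, 92])]
```

Tile unmoved, key back up, other discs in place, arm clear. Handing in.

```bash
python3 -c "
from station import *
print(job_done())"
```

```text
the job is handed in; nothing more can be done
None
```

The job is handed in at about 44 s: the amber disc is on the window dot side up, the white tile is on top of it about 2 mm off centre, and the green key was pressed to its stop at about 38 N and came back up; no verdict was returned.

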